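Gauge a pump plunger with a go / no-go snap gauge

TASK

Check the pump plunger with the blue holder in the snap gauge: take it out of the white rack, slide it upright, from the open front, through the GO gap and on until the NO-GO anvil stops it. Press it there lightly, with 4 to 7 N, for two seconds (the plunger is brittle ceramic: never load it against the gauge with more than 12 N), then draw it back out of the front of the gauge. It has passed, so stand it fully home in the hole of the green block, lowering it rather than dropping it, let go, and leave the other plunger and everything else as they are.

Things in the scene. Friction and masses are not known exactly. Their poses are not given: they have to be found in the camera images.
- plunger: The plunger to check, 0.16-0.26 kg, upright in either hole of the rack. White ceramic rod, diameter 20 mm, from its foot (z 0, tapering to 14 mm over the last 5 mm) to z 72 mm; above it a blue square holder block 24 x 24 mm, z 72 to 98 mm, to be gripped on opposite flats (its x or y faces); then a thin steel neck and a steel button up to z 107 mm. Origin: centre of the foot's underside; z up along the rod.
- plunger_mid (a point): Point on the axis of the plunger, 30 mm above its foot, in the middle of the stretch to be gauged.
- spare: Another plunger of the same shape with a black holder block, in the other hole of the white rack; it stays there. Origin: centre of its foot.
- rack: Fixed white plastic block, 60 x 150 x 45 mm (x, y, z), origin at the centre of its underside. Two round blind holes of diameter 24 mm at y = -40 and +40 mm, 32 mm deep, so a plunger's foot stands 13 mm above the table.
- gauge: Fixed snap gauge: a grey C-frame held level on a green base, rigid. Origin on the table under the middle of the GO gap; x points into the throat (the way to push), y across the gaps, z up. Frame: z 68 to 82 mm, x -18 (open front) to 98, y -46 to 56 mm, open above and below the gaps. Base: z 0 to 20 mm, x 57 to 177, y -55 to 55 mm; clamp behind the frame: x 94 to 146, up to z 93 mm.
- go_gap (a point): Middle of the GO gap, 75 mm above the gauge's origin, axes as the gauge. The GO gap is 21.5 mm wide (faces at y = -10.75 and +10.75 mm); the NO-GO gap, further in, is set to something between 14 and 16 mm, never wide enough for the plunger.
- fixed_anvil: Long flat steel anvil on the gauge's -y side, shared by both gaps: face at gauge y = -10.75 mm looking to +y, x -18 to 64, z 69 to 81 mm, 3 mm bevel at its front edge. It reaches 12 mm further forward than the GO anvil, so a plunger laid lightly against it slides along it straight into the GO gap. Origin as gauge.
- go_anvil: The front steel anvil on the +y side of the gauge: face at y = +10.75 mm, x = -6 to 6 mm, z 69 to 81 mm, with a 3 mm bevel at its front edge. Origin as gauge.
- nogo_anvil: T-slot on the gauge's +y arm with the NO-GO anvil (red top), a steel block 12 mm long in x, z 69 to 81 mm, clamped there at a setting that differs each time: front edge at x = 25 to 41 mm, face at y = +3.25 to +5.25 mm. It stops a 20 mm plunger with its axis somewhere at x = 15.5 to 33.5 mm; only feel tells where. Rigid. Origin as gauge, whatever the setting.
- pass_block: Fixed green plastic block for plungers that passed, 70 x 70 x 45 mm, origin at the centre of its underside; one round blind hole in the middle of its top, diameter 24 mm, 32 mm deep: a plunger fully home has its foot 13 mm above the table.
- reject_block: The same block in red, for rejected plungers; stays empty. It may stand on either side of the green one.
- wrench: Loose wrench on the table, to be left alone.
- screwdriver: Loose screwdriver on the table, to be left alone.
- amber: Loose amber bottle, 70 mm across, 170 mm high, to be left alone.
- wash: Loose white bottle with red cap, 60 mm across, 150 mm high, to be left alone.
- jar: Loose glass jar with white lid, 56 mm across, 65 mm high, to be left alone.
- pump_head: Loose steel pump head, 60 x 60 x 52 mm, to be left alone.
- vial_rack: Loose blue rack of small vials, 75 x 125 x 42 mm, to be left alone.
There are look-alikes about, which are no part of the job. There is more than one size of the pass_block; the one meant has the size given above.

How it is judged:
On the way, in this order (a step that is already met when the one before it is completed fails the run):
1. the plunger is upright in the GO gap, between the fixed anvil and the GO anvil (x of plunger_mid in the frame of gauge between -0.006 and 0.006 m and y of plunger_mid in the frame of gauge between -0.003 and 0.003 m and z of plunger_mid in the frame of gauge between 0.058 and 0.094 m and angle between plunger's own z axis and vertical below 0.12 rad), for 0.05 s.
2. the plunger, through the GO gap and upright, touches the NO-GO anvil (over 1 N) and is pressed on the gauge with 3 to 9 N for 0.8 s (x of plunger_mid in the frame of gauge between 0.013 and 0.037 m and y of plunger_mid in the frame of gauge between -0.004 and 0.004 m and z of plunger_mid in the frame of gauge between 0.058 and 0.094 m and angle between plunger's own z axis and vertical below 0.12 rad and contact force between plunger and nogo_anvil above 1 N and contact force between plunger and gauge between 3 and 9 N), for 0.8 s.
3. the plunger is drawn back out to the front, the way it came (x of plunger_mid in the frame of gauge between -0.06 and -0.013 m and y of plunger_mid in the frame of gauge between -0.012 and 0.012 m and z of plunger_mid in the frame of gauge between 0.058 and 0.094 m and angle between plunger's own z axis and vertical below 0.12 rad).
At the end, for the whole second after the job is handed in: The blue plunger stands upright and still, released, fully home in the green block's hole (foot within 5 mm of the hole's axis and no more than 4 mm off its floor); the black plunger is still in its place in the rack (within 10 mm) (horizontal distance between plunger and pass_block below 0.005 m and z of plunger in the frame of pass_block below 0.017 m and angle between plunger's own z axis and vertical below 0.12 rad and linear speed of plunger below 0.02 m/s and contact force between plunger and the fingers below 0.1 N and distance of spare from where it was at the start of the episode below 0.01 m); the robot touches nothing.
It fails at once if the plunger is loaded against the gauge with more than 12 N (contact force between plunger and gauge above 12 N).
It fails at once if the plunger is dropped (moves faster than 0.45 m/s out of the fingers) (contact force between plunger and the fingers below 0.05 N and linear speed of plunger above 0.45 m/s).
It fails at once if the gripper strikes the gauge harder than 15 N (contact force between any of the fingers, the arm and gauge above 15 N).
It fails at once if the black plunger is pulled or knocked out of place (more than 15 mm) (distance of spare from where it was at the start of the episode above 0.015 m).
It fails at once if another thing on the table is shifted by more than 30 mm (distance of any of wrench, screwdriver, amber, wash, jar, pump_head, vial_rack from where it was at the start of the episode above 0.03 m).
It also fails if it takes over 72 s, if anything falls off the work surface, if the arm or the gripper's body presses on something with over 40 N, if the wrist force passes 120 N, or if a joint passes its speed limit or range.

ROBOT

A 6-joint arm with a two-finger parallel gripper is mounted at the origin on the work surface. World frame = base frame: x ahead of the robot, y to its left, z up, the work surface at z = 0. Lengths are in m, angles in rad, forces in N, time in s.
With the tool pointing down it reaches from about 0.35 to 0.975 m from the base axis. Payload 4.9 kg.
Tool frame: the origin (TCP) lies on the centre line of the jaws, within the pads' length; the fingertips stand 11 mm ahead of it and the grasp point (between the pads) lies 8 mm behind it (manip.finger_overhang is the distance from the TCP to the fingertips, in m); y points along the fingers, z is the direction in which the jaws open and shut, and the axes are right-handed (so a half turn about y gives the same grasp; the last joint's range is limited). The gripper opens to 85 mm and grips with 20 to 120 N. Pads are 22 mm wide; open, the fingers measure 114 mm over their backs; the gripper's body (76 mm by 85 mm) begins 54 mm behind the grasp point. The pads swing forward as they close: fully open they stand 13 mm farther back than shut.
Start: joints at [-0.119, 0.053, 1.613, -0, 1.476, -0.119], TCP at [0.625, 0, 0.242] pointing down, gripper open.
Joint ranges: [-3.01, 3.01], [-1.01, 2.22], [0.06, 2.58], [-1.02, 4.17], [0.09, 2.62], [-3.14, 3.14]. Speed limits (rad/s): [2.57, 2.57, 3.14, 3.14, 3.14, 3.14].

INTERFACE

Orientations are given as a unit quaternion [w, x, y, z].
In Python, from plant import readout, cams, workorder, manip gives the robot as it stands.
- The arm moves only by the tool play_rows, never from a script. Its arguments are lists of equal length, an entry for each row: "slide": the shift along the tool's x, y, z in cm, a list of three; "yaw": the turn about the tool's y in degrees; "grip": the closure, from -1 (fully open) to 1 (shut), so that 0 is half open. In form: {"slide": [[x, y, z], ...], "yaw": [yaw, ...], "grip": [grip, ...]}. A call has 1 to 12 rows; each row shifts and turns the commanded pose from where the row before left it, along the tool's axes as they then stand; what a row does not reach is not made up. A row lasts 1/10 s, in which the tool goes at most 50 mm and 8.59 degrees, less where a joint would pass 70% of its speed; a pose out of reach is approached as far as the arm can. A call with a gripper value outside its range is refused whole. The fingers move at their own pace and stop on an object; the grip force is fixed at half the most. Time passes only in rows, so rows that do not move let the fingers close. It gives the time, the measured TCP pose, the force and the opening at its end, in the units of the state.
- readout.state(): the state, without advancing time (a new reading comes with each control period).
- cams.grab_frame(name): name is "scene" or "side" or "wrist"; returns a dict with "image" (480x640x3 uint8, red, green, blue), "mtx" (3x3 intrinsics, pixels), "R" (3x3) and "t" (3): a world point X has camera coordinates R X + t; the wrist camera has in their place "mount" (4x4, takes a point from camera to tool coordinates, whose origin is the TCP and whose axes are the tool frame's). Camera axes: x right, y down, z forward; pixel columns grow to the right and rows downward; lengths in m; the calibration is good to about 2 mm. A picture is of the moment at which its call begins: read the wrist's pose just before it. There is no depth.
- workorder.job_done(): hands the job in, once; it reports no verdict.
The state is a dict: "time": time; "joint_pos": joint angles; "joint_vel": joint speeds; "joint_efforts": joint torques, N m; "tool_pos": TCP position; "tool_rot": TCP orientation; "contact_force": force on the tool from outside, world axes, zero at the start; "ft_torque": the same for the moment, N m; "gripper_width": opening from 0.0 (shut) to 1.0 (fully open).
Only numpy, scipy, OpenCV 4.12 (cv2) and the standard library are available. Lean on these libraries where they do the work, as an engineer would, in place of code of your own. Each camera call takes 0.05 s, during which the arm holds its last target.

## Working session

There is one attempt and no reset: what is moved stays moved. The work goes in short steps, Python scripts to look and compute and a tool call to move; the robot and the scene stay as the last step left them, time stands still between calls to the robot, and variables do not carry over. Pictures are saved under pics/ and viewed, and the job is handed in when it is done.

Besides the shell and the picture viewer there is one more tool, called after "Emit:" as a command line: name --pt "numbers of a row" for each row, then --argument value for the rest. play_rows: Moves the arm, as the interface text tells. Its arguments: {"type":"object","properties":{"slide":{"type":"array","items":{"type":"array","items":{"type":"number"}}},"yaw":{"type":"array","items":{"type":"number"}},"grip":{"type":"array","items":{"type":"number"}}},"required":["slide","yaw","grip"]}

```bash
ls; mkdir -p pics; python3 - <<'E'
from plant import readout, cams, workorder, manip
import cv2
print(readout.state()); print([a for a in dir(manip) if a[0]!='_'])
for n in ["scene","side","wrist"]:
    f=cams.grab_frame(n); cv2.imwrite(f"pics/{n}0.png",f["image"][:,:,::-1])
    print(n,f["mtx"].tolist(),{k:f[k].tolist() for k in("R","t","mount") if k in f})
E
```

```text
pics
{'time': 0.0, 'joint_pos': array([-1.18947594e-01,  5.33747340e-02,  1.61429647e+00, -2.60949540e-05,
        1.47597278e+00, -1.18995941e-01]), 'joint_vel': array([ 0.00058857, -0.00256552,  0.0006216 ,  0.0005772 , -0.00045893,
        0.00038172]), 'joint_efforts': array([ 2.70554956e-04, -3.93670499e+01, -3.70175600e+01, -1.62778279e-04,
        6.93513779e-03, -6.06393527e-06]), 'tool_pos': array([6.24404873e-01, 9.72695259e-05, 2.41050424e-01]), 'tool_rot': array([ 0.49955689, -0.500468  ,  0.50055142, -0.49942263]), 'contact_force': array([ 0.22872148,  0.2092344 , -0.03398514]), 'ft_torque': array([-0.05543589,  0.00033432,  0.04571685]), 'gripper_width': 1.000712019807727}
['IKError', 'finger_overhang']
scene [[576.1773824125028, 0.0, 307.18877591466264], [0.0, 576.1773824125028, 248.19425547934094], [0.0, 0.0, 1.0]] {'R': [[-0.023311051193991395, 0.9997027774374201, 0.007138044279670995], [0.6578189233521807, 0.02071477823572898, -0.7528912019956284], [-0.7528152887475177, -0.012855144750332448, -0.658106287981994]], 't': [-0.003943308028602519, -0.3323534542353976, 1.849357297409574]}
side [[523.0324104858701, 0.0, 318.6199934553456], [0.0, 523.0324104858701, 237.62425844487464], [0.0, 0.0, 1.0]] {'R': [[0.7810718363466266, -0.6240158691846537, 0.023043035213062713], [-0.3485074779835504, -0.46624776934070444, -0.8131147246080117], [0.5181402553900383, 0.6270703410228703, -0.5816471981827189]], 't': [-0.45474242582947316, 0.2885657587920401, 0.9784463995424978]}
wrist [[423.44937926570105, 0.0, 320.0997119373522], [0.0, 423.44937926570105, 238.48202746263468], [0.0, 0.0, 1.0]] {'mount': [[-1.542243361322082e-05, 0.9663171075776376, 0.25735432260782565, -0.06509885477429961], [0.0003454620397927587, -0.2573543021331739, 0.9663170514016205, -0.13201907761172182], [0.9999999402090602, 0.0001038091098121028, -0.0003298568494307159, 0.0003338083649702117], [0.0, 0.0, 0.0, 1.0]]}
```

View pics/scene0.png

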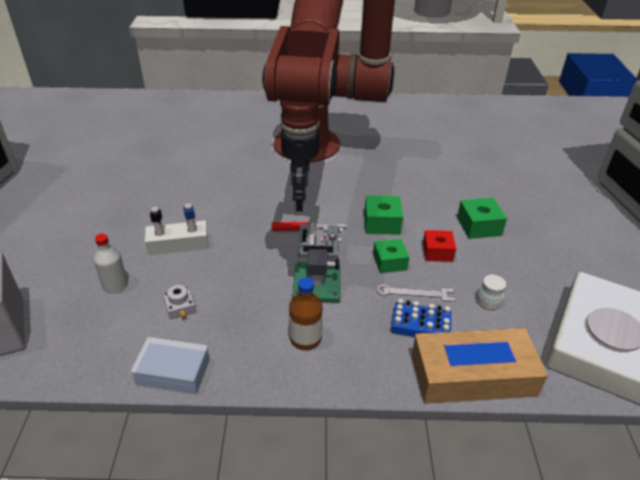

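View pics/side0.png

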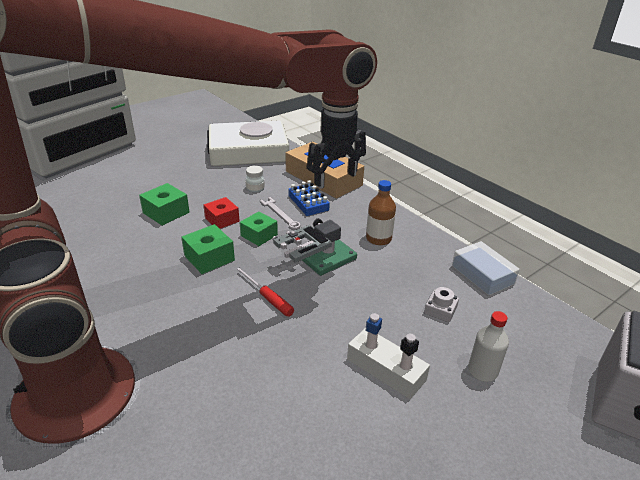

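View pics/wrist0.png

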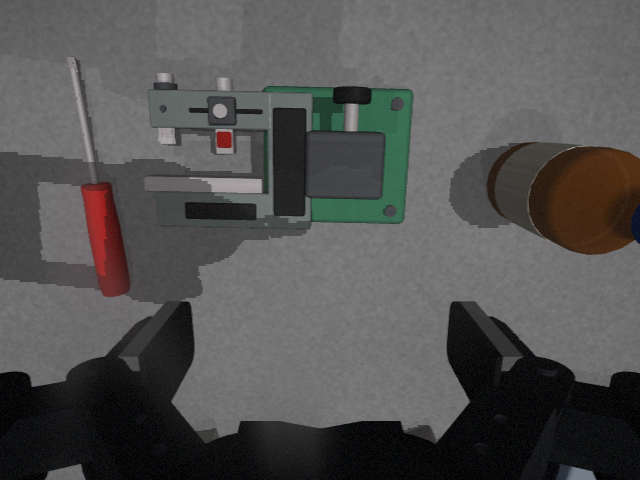

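The gauge is at wrist (270,155), with its throat opening to −x, towards the robot. Candidates for each part:
- **Pass block:** green blocks at scene (383,214), (482,217) and (391,255).
- **Plunger:** blue holder at scene (190,212), black holder at (156,215).
- **Blue look-alikes:** the vial rack at (420,318) and the box at (480,353).

Next I'll measure them.

```bash
cat > h.py <<'E'
from plant import readout, cams, workorder, manip
import numpy as np, cv2
from scipy.spatial.transform import Rotation as Ro
def rot(s): 
    q=s["tool_rot"]; return Ro.from_quat([q[1],q[2],q[3],q[0]]).as_matrix()
def grab(n):
    s=readout.state(); f=cams.grab_frame(n)
    if n=="wrist":
        T=np.eye(4);T[:3,:3]=rot(s);T[:3,3]=s["tool_pos"];T=T@f["mount"]
        f["R"]=T[:3,:3].T; f["t"]=-f["R"]@T[:3,3]
    return f
def plane(f,uv,z):
    uv=np.atleast_2d(np.array(uv,float)); d=np.c_[uv,np.ones(len(uv))]@np.linalg.inv(f["mtx"]).T@f["R"]
    c=-f["R"].T@f["t"]; return c+d*((z-c[2])/d[:,2])[:,None]
def proj(f,X):
    p=(np.atleast_2d(X)@f["R"].T+f["t"])@f["mtx"].T; return p[:,:2]/p[:,2:]
def crop(f,x0,y0,x1,y1,k,name):
    cv2.imwrite(f"pics/{name}.png",cv2.resize(f["image"][y0:y1,x0:x1,::-1],None,fx=k,fy=k,interpolation=cv2.INTER_CUBIC))
E
python3 - <<'E'
from h import *
print(rot(readout.state()).round(3))
for n in("scene","side"):
    f=grab(n); hsv=cv2.cvtColor(f["image"],cv2.COLOR_RGB2HSV)
    for nm,lo,hi in(("green",(52,150,95),(70,255,255)),("red",(0,180,120),(6,255,255)),("blue",(100,120,60),(120,255,255))):
        m=cv2.inRange(hsv,lo,hi); c,_=cv2.findContours(m,0,2)
        for k in c:
            if cv2.contourArea(k)<60: continue
            r=cv2.minAreaRect(k); p=plane(f,[r[0]],.045)[0]
            b=plane(f,cv2.boxPoints(r),.045)
            print(n,nm,np.round(r[0]),np.round(r[1]),p.round(3)[:2],np.linalg.norm(np.diff(b[:3],axis=0),axis=1).round(3))
f=grab("scene"); crop(f,360,185,520,275,5,"blocks"); crop(f,130,195,230,260,8,"rack")
f=grab("side"); crop(f,340,305,440,395,6,"rackS")
E
```

```text
[[ 0.    -0.002  1.   ]
 [-1.     0.     0.   ]
 [-0.    -1.    -0.002]]
scene green [391. 250.] [19. 31.] [0.556 0.22 ] [0.079 0.072]
scene green [483. 210.] [22. 43.] [0.388 0.477] [0.12 0.1 ]
scene green [384. 206.] [21. 35.] [0.382 0.215] [0.095 0.093]
scene red [440. 240.] [18. 29.] [0.515 0.344] [0.073 0.07 ]
scene red [290. 224.] [ 4. 34.] [ 0.464 -0.029] [0.087 0.016]
scene blue [480. 353.] [20. 68.] [0.867 0.372] [0.143 0.052]
scene blue [421. 321.] [58. 31.] [0.785 0.265] [0.091 0.125]
scene blue [306. 284.] [15. 15.] [0.681 0.016] [0.034 0.048]
scene blue [602.  74.] [41. 69.] [-0.466  1.098] [0.278 0.392]
side red [499. 316.] [ 9. 14.] [ 0.761 -0.385] [0.03  0.028]
side red [275. 299.] [35.  9.] [ 0.416 -0.054] [0.027 0.095]
side red [221. 206.] [14. 31.] [0.511 0.342] [0.091 0.075]
side blue [374. 326.] [15. 14.] [ 0.532 -0.244] [0.029 0.043]
side blue [307. 204.] [44. 21.] [0.706 0.211] [0.107 0.143]
side blue [384. 185.] [10. 11.] [0.957 0.159] [0.033 0.06 ]
side blue [335. 163.] [ 7. 15.] [0.93  0.352] [0.059 0.046]
```

View pics/blocks.png

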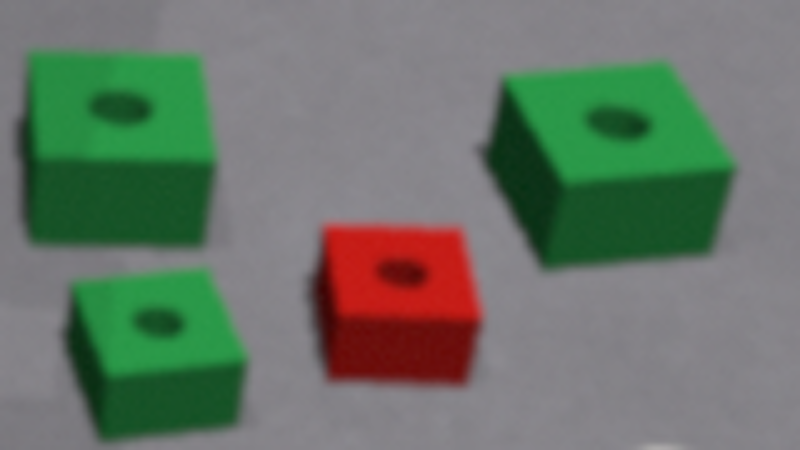

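View pics/rack.png

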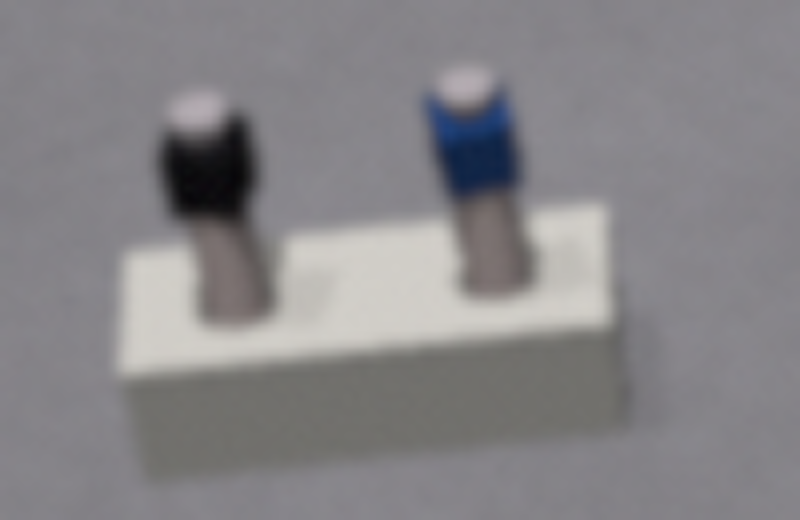

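View pics/rackS.png

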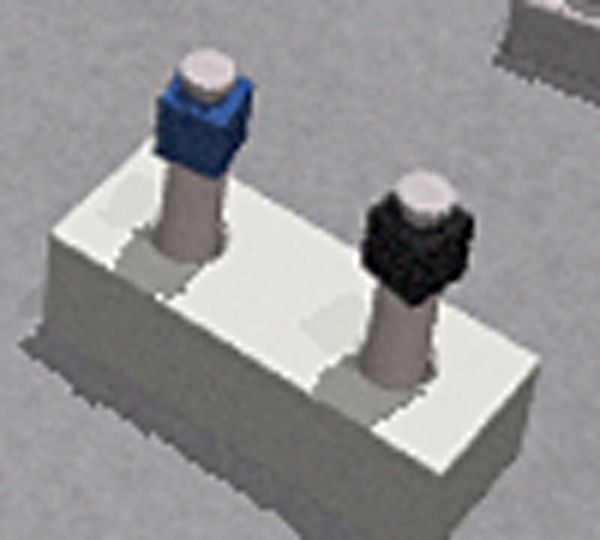

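The green block at scene (391,255) measures about 70 mm; the other two are about 95 mm and more. The blue plunger stands in the rack's +y hole. Next I'll measure the gauge, the rack and the block hole more closely.

```bash
python3 - <<'E'
from h import *
fs,fd,fw=grab("scene"),grab("side"),grab("wrist")
def tri(a,b):
    P=[f["mtx"]@np.c_[f["R"],f["t"]] for f in(fs,fd)]
    X=cv2.triangulatePoints(P[0],P[1],np.array(a,float),np.array(b,float)); X=(X[:3]/X[3]).ravel()
    print(X.round(4), proj(fs,X)-a, proj(fd,X)-b)
tri((188.4,205.6),(374.7,316.3)) # blue button z~.119
tri((130+197/8,195+108/8),(340+427/6,305+188/6))
# block hole from scene: top plane
print("hole scene",plane(fs,[(360+158/5,185+322/5)],.045))
crop(fd,235,200,285,250,10,"gblockS")
crop(fw,135,60,425,240,2.7,"gauge0")
print(plane(fw,[(145,177),(262,180),(145,190),(262,192)],.081))
E
```

```text
[ 0.4931 -0.2758  0.1189] [[-0.3834947   0.20421748]] [[-0.59629955 -0.31612008]]
[ 0.509  -0.3546  0.1203] [[-0.41098364  0.18079767]] [[-0.6586477  -0.29172531]]
hole scene [[0.55421165 0.22166248 0.045     ]]
[[0.50431055 0.03088841 0.081     ]
 [0.58498098 0.02882876 0.081     ]
 [0.50335188 0.02187951 0.081     ]
 [0.58468665 0.0204888  0.081     ]]
```

View pics/gblockS.png

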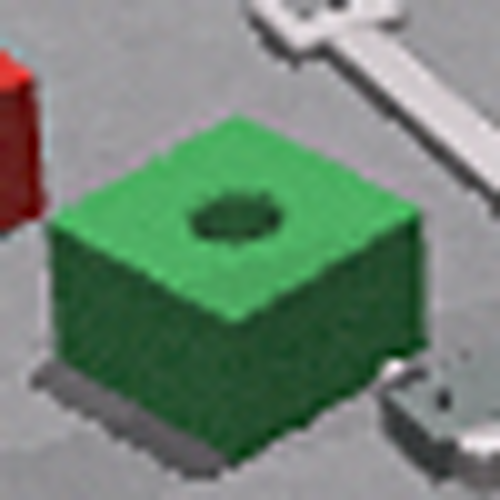

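View pics/gauge0.png

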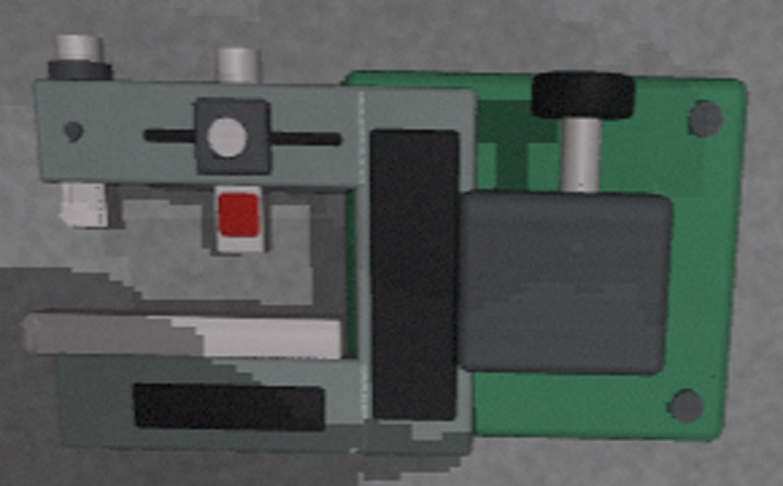

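Emit:
play_rows --pt "4 0 -1.9" --pt "4 0 -1.9" --pt "4 0 -1.9" --pt "4 0 -1.9" --pt "4 0 -1.9" --pt "4 0 -1.9" --pt "3.6 0 -1.7" --pt "0 0 0" --pt "0 0 0" --pt "0 0 0" --yaw '[0,0,0,0,0,0,0,0,0,0]' --grip '[-1,-1,-1,-1,-1,-1,-1,-1,-1,-1]'

```text
time: 1.5
tool_pos: [0.4943, -0.2752, 0.2423]
tool_rot: [0.5, -0.5, 0.5, -0.5]
contact_force: [0.0, 0.8, -0.3]
gripper_width: 0.996
```

```bash
python3 - <<'E'
from h import *
s=readout.state();print(s["tool_pos"],s["contact_force"],rot(s).round(3).tolist())
f=grab("wrist"); cv2.imwrite("pics/w1.png",f["image"][:,:,::-1])
E
```

```text
[ 0.49434954 -0.2752397   0.24231645] [ 0.03498894  0.77427802 -0.34967181] [[0.001, 0.0, 1.0], [-1.0, 0.0, 0.001], [-0.0, -1.0, 0.0]]
```

View pics/w1.png

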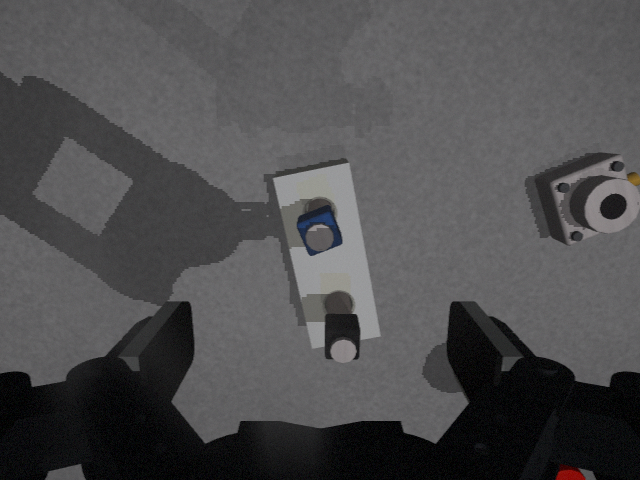

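```bash
python3 - <<'E'
from h import *
f=grab("wrist"); hsv=cv2.cvtColor(f["image"],cv2.COLOR_RGB2HSV)
crop(f,265,150,385,365,2.7,"w1c"); crop(f,285,190,355,265,8,"w1d")
m=cv2.inRange(hsv,(100,120,20),(125,255,255))
ys,xs=np.nonzero(m); print(xs.min(),xs.max(),ys.min(),ys.max())
g=cv2.inRange(f["image"][:,:,0]*0+cv2.cvtColor(f["image"],cv2.COLOR_RGB2GRAY),110,255)
c=max(cv2.findContours(g,0,2)[0],key=cv2.contourArea); r=cv2.minAreaRect(c); b=cv2.boxPoints(r); print(r)
P=plane(f,b,.045);print(P.round(4)); print("ctr",P.mean(0))
print("button",plane(f,[(319.5,237.5)],.12), "black", plane(f,[(343,350)],.12))
E
```

```text
9 612 210 474
((328.0384826660156, 256.69232177734375), (176.7006378173828, 78.25033569335938), 78.69007110595703)
[[ 0.4577 -0.2489  0.045 ]
 [ 0.5169 -0.237   0.045 ]
 [ 0.5494 -0.3837  0.045 ]
 [ 0.4836 -0.3984  0.045 ]]
ctr [ 0.5019006  -0.31699508  0.045     ]
button [[ 0.49437801 -0.27697225  0.12      ]] black [[ 0.51016963 -0.35470852  0.12      ]]
```

View pics/w1d.png

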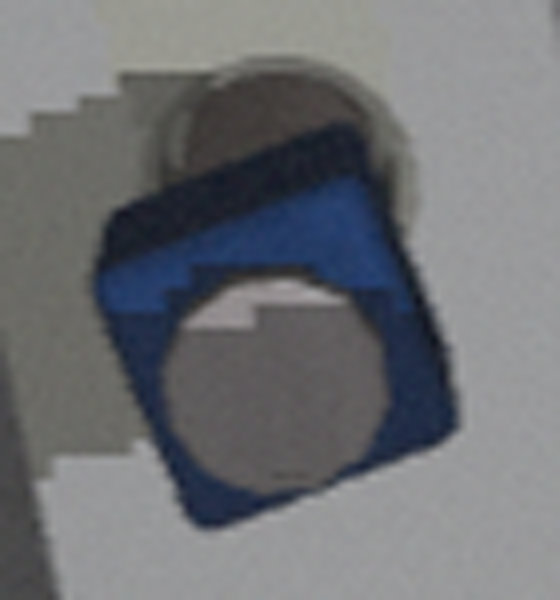

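The crop shows the blue holder's flats turned about +22° (counter-clockwise from above), with the button at world (0.494, −0.2765). I'll turn the gripper, descend and grip.

Emit:
play_rows --pt "0.15 3 0" --pt "0 3 0" --pt "0 3 0" --pt "0 3 0" --pt "0 2 0" --pt "0 1.2 0" --pt "0 0 0" --pt "0 0 0" --yaw '[-7.5,-7.5,-7,0,0,0,0,0]' --grip '[-1,-1,-1,-1,-1,-1,-1,-1]'

```text
time: 2.4
tool_pos: [0.4947, -0.2774, 0.0912]
tool_rot: [-0.586, 0.586, -0.395, 0.396]
contact_force: [-0.0, -0.1, 0.7]
gripper_width: 1.002
```

```bash
python3 - <<'E'
from h import *
s=readout.state();print(s["tool_pos"],s["contact_force"],rot(s).round(3).tolist())
f=grab("wrist"); cv2.imwrite("pics/w2.png",f["image"][:,:,::-1])
E
```

```text
[ 0.4947257  -0.27743799  0.09119836] [-0.02092986 -0.10267314  0.670785  ] [[0.375, 0.001, 0.927], [-0.927, -0.001, 0.375], [0.001, -1.0, 0.001]]
```

View pics/w2.png

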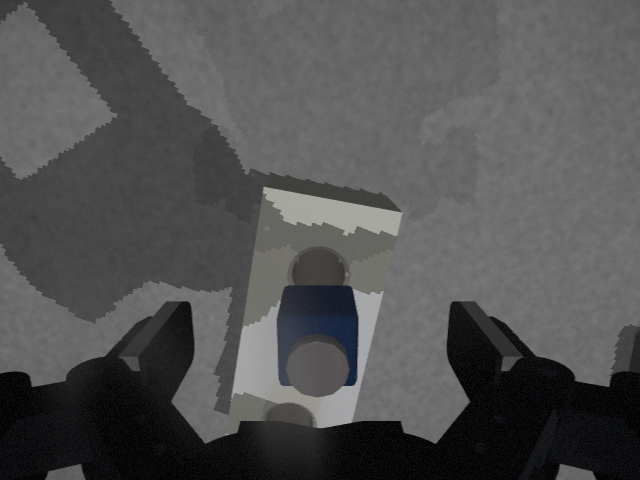

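The holder now sits squarely between the jaws, centred at column 318. Closing.

Emit:
play_rows --pt "0 0 0" --pt "0 0 0" --pt "0 0 0" --pt "0 0 0" --pt "0 0 0" --pt "0 0 0" --pt "0 0 0" --pt "0 0 0" --yaw '[0,0,0,0,0,0,0,0]' --grip '[1,1,1,1,1,1,1,1]'

```text
time: 3.25
tool_pos: [0.4942, -0.2778, 0.0908]
tool_rot: [-0.586, 0.586, -0.395, 0.396]
contact_force: [-1.5, -0.8, 3.0]
gripper_width: 0.269
```

Emit:
play_rows --pt "0 0 0" --pt "0 -0.5 0" --pt "0 -1 0" --pt "0 -2 0" --pt "0 -2 0" --pt "0 -2 0" --pt "0 -2 0" --pt "0 -1.5 0" --pt "0 0 0" --pt "0 0 0" --pt "0 0 0" --yaw '[0,0,0,0,0,0,7.5,7.5,7,0,0]' --grip '[1,1,1,1,1,1,1,1,1,1,1]'

```text
time: 4.35
tool_pos: [0.4935, -0.2771, 0.1997]
tool_rot: [-0.501, 0.501, -0.5, 0.499]
contact_force: [-0.3, -0.9, -2.4]
gripper_width: 0.269
```

```bash
python3 - <<'E'
from h import *
s=readout.state();print(s["tool_pos"],s["contact_force"],rot(s).round(3).tolist())
f=grab("wrist"); cv2.imwrite("pics/w3.png",f["image"][:,:,::-1])
f=grab("side"); crop(f,280,200,480,400,3,"s3")
E
```

```text
[ 0.49353347 -0.27711805  0.19969187] [-0.32557099 -0.86101165 -2.35361043] [[0.003, -0.001, 1.0], [-1.0, 0.001, 0.003], [-0.001, -1.0, -0.001]]
```

View pics/w3.png

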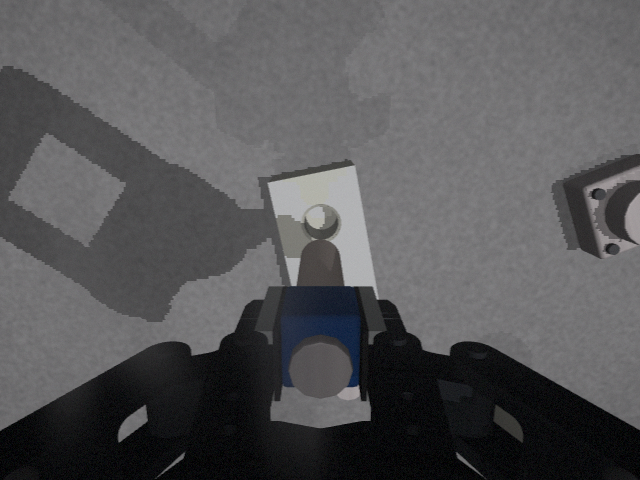

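View pics/s3.png

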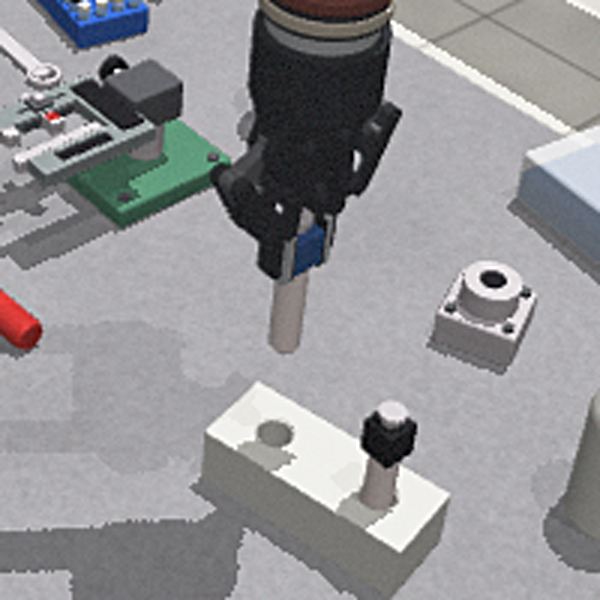

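The plunger is held, its hole in the rack is empty and the black plunger still stands in place. Now to the front of the gauge, high, for a clean measurement.

Emit:
play_rows --pt "-2 0 -0.4" --pt "-4 0 -0.4" --pt "-4 0 -0.4" --pt "-4 0 -0.4" --pt "-4 0 -0.4" --pt "-4 0 -0.4" --pt "-4 0 -0.4" --pt "-4 0 -0.5" --pt "-1.7 0 0" --pt "0 0 0" --pt "0 0 0" --pt "0 0 0" --yaw '[0,0,0,0,0,0,0,0,0,0,0,0]' --grip '[1,1,1,1,1,1,1,1,1,1,1,1]'

```text
time: 5.65
tool_pos: [0.461, 0.0387, 0.2001]
tool_rot: [0.5, -0.5, 0.5, -0.5]
contact_force: [0.4, 0.2, -2.7]
gripper_width: 0.273
```

```bash
python3 - <<'E'
from h import *
s=readout.state();print(s["tool_pos"],s["contact_force"],rot(s).round(3).tolist())
f=grab("wrist"); cv2.imwrite("pics/w4.png",f["image"][:,:,::-1])
crop(f,330,110,630,300,2.66,"w4c")
E
```

```text
[0.46098703 0.03870438 0.20009655] [ 0.3578245   0.15141907 -2.69969411] [[-0.001, -0.0, 1.0], [-1.0, -0.0, -0.001], [0.0, -1.0, -0.0]]
```

View pics/w4.png

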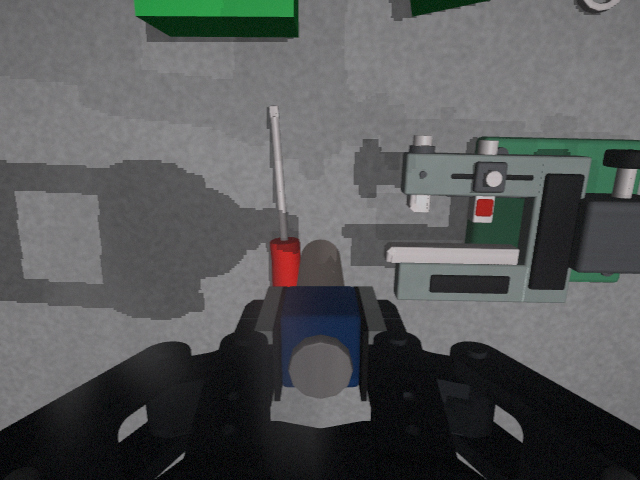

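View pics/w4c.png

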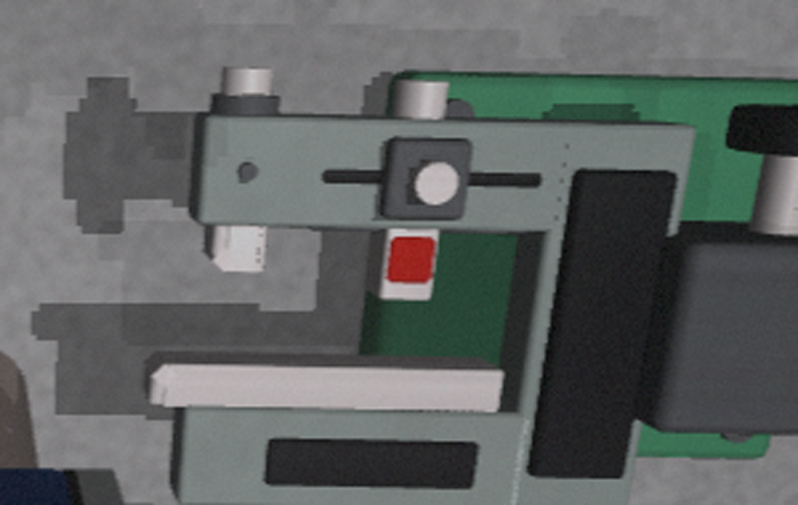

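```bash
python3 - <<'E'
from h import *
f=grab("wrist"); g=f["image"][236:272,380:460]
g2=cv2.convertScaleAbs(g.astype(float)-110,alpha=2.2) if 0 else np.clip((g.astype(float)-90)*1.6,0,255).astype(np.uint8)
cv2.imwrite("pics/w4d.png",cv2.resize(g2[:,:,::-1],None,fx=10,fy=10,interpolation=cv2.INTER_NEAREST))
P=lambda c,z: plane(f,[(330+c[0]/2.66-.5,110+c[1]/2.66-.5)],z)[0].round(4)
print("go face top", P((225,271),.081),P((264,271),.081))
print("fix upper @69", P((165,365),.069),P((502,370),.069))
print("fix upper @81", P((165,365),.081),P((502,370),.081))
print("fix tip",P((150,375),.081),P((150,400),.081))
print("fix lower@81",P((165,407),.081),P((502,412),.081))
print("frame arm top edge @82",P((210,113),.082),P((690,125),.082))
print("nogo low@81",P((380,297),.081),P((433,300),.081))
for c in range(385,520,8): print(c,cv2.cvtColor(f["image"],cv2.COLOR_RGB2GRAY)[238:270,c].tolist())
E
```

```text
go face top [0.518  0.0536 0.081 ] [0.5268 0.0536 0.081 ]
fix upper @69 [0.5074 0.028  0.069 ] [0.5894 0.0266 0.069 ]
fix upper @81 [0.5053 0.0314 0.081 ] [0.5836 0.0302 0.081 ]
fix tip [0.5019 0.029  0.081 ] [0.5022 0.0229 0.081 ]
fix lower@81 [0.5057 0.0212 0.081 ] [0.5848 0.0199 0.081 ]
frame arm top edge @82 [0.5125 0.0889 0.082 ] [0.6175 0.0862 0.082 ]
nogo low@81 [0.5537 0.0475 0.081 ] [0.5659 0.0468 0.081 ]
385 [73, 75, 84, 84, 84, 84, 72, 64, 64, 68, 62, 60, 57, 57, 60, 59, 57, 56, 57, 60, 70, 74, 88, 83, 85, 90, 87, 87, 83, 87, 129, 128]
393 [80, 81, 89, 82, 69, 68, 65, 68, 120, 177, 184, 186, 186, 187, 186, 185, 183, 180, 181, 181, 181, 179, 181, 177, 129, 89, 86, 85, 85, 86, 129, 129]
401 [80, 79, 87, 83, 69, 67, 66, 66, 92, 173, 181, 181, 181, 182, 182, 181, 185, 179, 178, 178, 181, 179, 183, 177, 111, 110, 120, 126, 130, 127, 131, 130]
409 [81, 80, 88, 88, 69, 66, 65, 66, 78, 167, 180, 179, 178, 179, 182, 182, 183, 180, 181, 180, 180, 178, 178, 178, 118, 110, 120, 132, 129, 129, 127, 127]
417 [78, 80, 85, 87, 71, 64, 66, 65, 72, 155, 184, 178, 178, 178, 182, 182, 182, 18
[... 1226 characters left out ...]
, 179, 181, 179, 179, 179, 180, 178, 177, 175, 171, 172, 98, 113, 123, 125, 124, 124]
489 [59, 61, 57, 59, 60, 60, 65, 66, 68, 71, 122, 174, 178, 173, 174, 179, 178, 179, 180, 179, 178, 175, 175, 172, 174, 173, 95, 113, 121, 124, 123, 123]
497 [61, 57, 62, 60, 56, 58, 65, 64, 67, 70, 94, 167, 174, 173, 175, 176, 178, 181, 178, 177, 176, 173, 174, 172, 171, 170, 84, 112, 119, 126, 124, 125]
505 [61, 54, 61, 60, 59, 57, 64, 63, 66, 65, 85, 159, 175, 173, 173, 177, 179, 182, 181, 179, 176, 176, 174, 171, 173, 169, 115, 110, 117, 124, 123, 124]
513 [58, 58, 55, 61, 59, 61, 58, 58, 65, 67, 72, 156, 173, 172, 173, 175, 178, 181, 178, 177, 176, 176, 174, 172, 172, 173, 107, 108, 117, 126, 124, 124]
```

View pics/w4d.png

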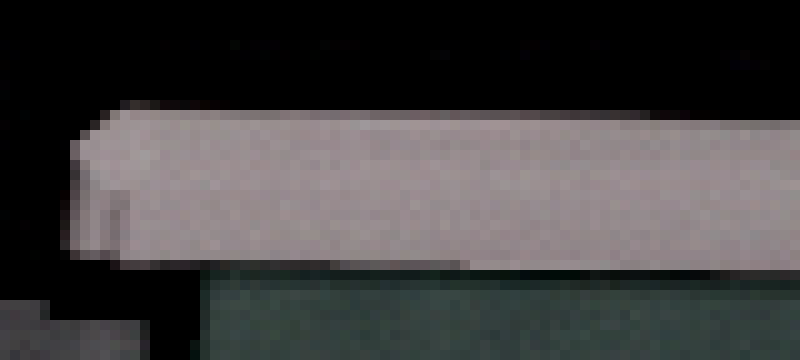

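```bash
python3 - <<'E'
from h import *
f=grab("wrist"); g=cv2.cvtColor(f["image"],cv2.COLOR_RGB2GRAY)
P=lambda u,v,z: plane(f,[(u,v)],z)[0].round(4)
for c in (408,430,450,500,560): print(c,[(r,int(g[r,c])) for r in range(146,160)],[(r,int(g[r,c])) for r in range(288,308)])
for c in (413,418,424): print(c,[(r,int(g[r,c])) for r in range(190,218)])
for r in (170,180): print(r,[(c,int(g[r,c])) for c in range(396,412)])
for r in (280,290): print(r,[(c,int(g[r,c])) for c in range(390,405)])
E
```

```text
408 [(146, 108), (147, 104), (148, 101), (149, 97), (150, 99), (151, 82), (152, 54), (153, 78), (154, 98), (155, 107), (156, 109), (157, 110), (158, 112), (159, 109)] [(288, 127), (289, 127), (290, 125), (291, 126), (292, 129), (293, 129), (294, 125), (295, 128), (296, 128), (297, 127), (298, 126), (299, 110), (300, 135), (301, 136), (302, 133), (303, 129), (304, 128), (305, 131), (306, 130), (307, 130)]
430 [(146, 63), (147, 74), (148, 74), (149, 71), (150, 72), (151, 71), (152, 74), (153, 70), (154, 109), (155, 127), (156, 134), (157, 131), (158, 132), (159, 132)] [(288, 34), (289, 34), (290, 32), (291, 47), (292, 125), (293, 124), (294, 128), (295, 127), (296, 128), (297, 129), (298, 128), (299, 110), (300, 118), (301, 125), (302, 127), (303, 130), (304, 128), (305, 127), (306, 125), (307, 126)]
450 [(146, 123), (147, 122), (148, 120), (149, 119), (150, 124), (151, 122), (152, 99), (153, 52), (154, 103), (155, 116), (156, 132), (157, 128), (158, 130), (159, 127)] [(288, 35), (289, 36), (290, 37), (291, 37), (292, 77), (293, 126), (294, 129), (295, 126), (296, 131), (297, 129), (29
[... 1974 characters left out ...]
 88), (399, 91), (400, 90), (401, 73), (402, 38), (403, 43), (404, 43), (405, 61), (406, 85), (407, 106), (408, 120), (409, 123), (410, 122), (411, 125)]
180 [(396, 84), (397, 86), (398, 87), (399, 86), (400, 78), (401, 51), (402, 48), (403, 46), (404, 56), (405, 84), (406, 108), (407, 124), (408, 129), (409, 130), (410, 129), (411, 133)]
280 [(390, 135), (391, 136), (392, 137), (393, 120), (394, 70), (395, 42), (396, 43), (397, 57), (398, 86), (399, 114), (400, 126), (401, 124), (402, 126), (403, 124), (404, 126)]
290 [(390, 124), (391, 128), (392, 122), (393, 87), (394, 45), (395, 42), (396, 53), (397, 82), (398, 109), (399, 125), (400, 126), (401, 128), (402, 130), (403, 131), (404, 128)]
```

```bash
python3 - <<'E'
import cv2
i=cv2.imread("pics/w4.png"); import numpy as np
j=i[140:310,380:520].astype(float); j=np.clip(j*1.6,0,255).astype(np.uint8)
cv2.imwrite("pics/w4e.png",cv2.resize(j,None,fx=3.5,fy=3.5,interpolation=cv2.INTER_NEAREST))
E
```

```text
(no output)
```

View pics/w4e.png

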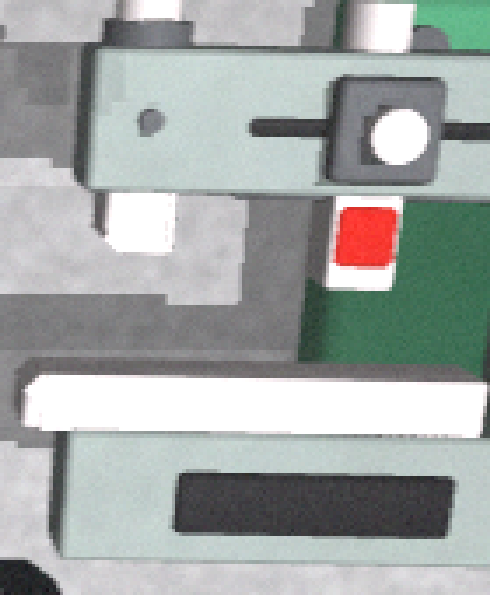

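```bash
python3 - <<'E'
from h import *
f=grab("wrist"); g=cv2.cvtColor(f["image"],cv2.COLOR_RGB2GRAY)
crop(f,265,230,375,410,3.3,"w4p")
M=f["mount"]
def tp(uv,y): # to tool plane y
    d=np.linalg.inv(f["mtx"])@[*uv,1]; d=M[:3,:3]@d; c=M[:3,3]; return (c+d*((y-c[1])/d[1])).round(4)
print("button",tp((320.5,366.5),-.0292))
# predicted rims for plunger at tool x=z=0
a=np.linspace(0,2*np.pi,72)
def pr(X): 
    p=(np.array(X)-M[:3,3])@M[:3,:3]@f["mtx"].T; return p[:,:2]/p[:,2:]
for r,y in((.007,.0778),(.01,.0728),(.01,.02)):
    p=pr(np.c_[r*np.cos(a),a*0+y,r*np.sin(a)]); print(y,p.min(0).round(1),p.max(0).round(1))
for r in (242,246,250,260,270,280): print(r,g[r,290:352].tolist())
print([int(g[r,320]) for r in range(230,250)])
E
```

```text
button [-0.0015 -0.0292  0.0004]
0.0778 [306.1 242.7] [333.1 268.5]
0.0728 [299.9 239.6] [339.3 277.2]
0.02 [293.5 275.6] [345.2 323.7]
242 [45, 43, 46, 48, 47, 49, 53, 50, 48, 77, 118, 136, 138, 134, 135, 131, 127, 132, 137, 129, 100, 79, 75, 80, 78, 77, 76, 78, 80, 82, 79, 81, 82, 83, 83, 86, 87, 88, 87, 87, 99, 122, 139, 139, 138, 136, 134, 134, 132, 134, 138, 139, 139, 138, 138, 137, 136, 135, 132, 132, 117, 87]
246 [63, 58, 56, 53, 55, 58, 51, 49, 49, 62, 107, 133, 134, 132, 124, 94, 76, 75, 77, 77, 79, 77, 76, 73, 76, 77, 79, 77, 78, 79, 80, 83, 84, 85, 86, 85, 87, 87, 86, 89, 86, 91, 90, 89, 90, 102, 127, 136, 135, 134, 135, 133, 130, 134, 133, 132, 133, 136, 135, 134, 121, 90]
250 [63, 58, 60, 58, 55, 56, 53, 52, 55, 63, 103, 139, 117, 72, 75, 76, 76, 74, 77, 77, 79, 76, 76, 77, 78, 77, 76, 78, 78, 81, 81, 80, 80, 83, 83, 83, 87, 86, 84, 86, 87, 87, 91, 89, 89, 90, 83, 81, 111, 129, 129, 130, 129, 135, 136, 137, 139, 139, 137, 138, 122, 91]
260 [87, 84, 85, 73, 81, 74, 74, 67, 66, 64, 65, 73, 71, 74, 73, 76, 78, 77, 79, 76, 77, 77, 76, 74, 76, 75, 73, 76, 81, 80, 79, 80, 82, 81, 82, 83, 86, 85, 87, 88, 86, 88, 86, 88, 88, 82, 70, 70, 68, 65, 90, 128, 137, 135, 134, 135, 137, 135, 134, 134, 122, 89]
270 [84, 84, 85, 78, 80, 78, 74, 67, 76, 70, 74, 72, 76, 78, 76, 77, 73, 75, 73, 76, 77, 76, 77, 77, 75, 76, 77, 76, 75, 74, 74, 71, 79, 75, 71, 73, 75, 73, 77, 74, 73, 77, 85, 88, 82, 72, 71, 70, 70, 68, 68, 74, 102, 128, 130, 130, 131, 130, 132, 130, 129, 127]
280 [86, 85, 84, 80, 83, 79, 75, 74, 70, 74, 74, 75, 74, 77, 77, 75, 74, 75, 77, 79, 78, 76, 75, 75, 78, 76, 77, 76, 75, 79, 78, 75, 76, 75, 75, 76, 75, 72, 72, 73, 74, 73, 74, 73, 73, 72, 70, 70, 67, 69, 69, 67, 66, 89, 124, 130, 131, 129, 128, 130, 127, 128]
[137, 135, 139, 135, 137, 138, 134, 132, 133, 107, 80, 83, 79, 83, 81, 80, 80, 80, 80, 84]
```

View pics/w4p.png

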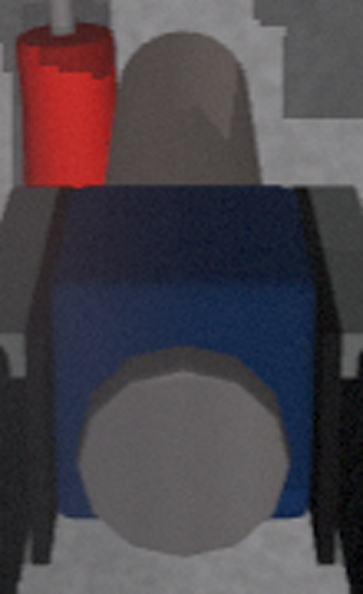

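The stretched crop separates the fixed anvil's lit top from its dark side face. It gives:
- **Gauge origin:** about (0.5206, 0.0424), yaw about −1°.
- **NO-GO anvil:** front edge about 33 mm in, so the stop should be at axis x ≈ 25 mm.
- **Rod:** its axis agrees with the tool axis.

Lowering in front of the gauge.

Emit:
play_rows --pt "-0.43 1.5 0.8" --pt "0 2 1" --pt "0 2 0.96" --pt "0 1.7 0" --pt "0 0 0" --pt "0 0 0" --pt "0 0 0" --yaw '[1,0,0,0,0,0,0]' --grip '[1,1,1,1,1,1,1]'

```text
time: 6.55
tool_pos: [0.4894, 0.0432, 0.1297]
tool_rot: [-0.496, 0.495, -0.504, 0.505]
contact_force: [0.5, 0.1, -1.9]
gripper_width: 0.271
```

```bash
cat > g.py <<'E'
from h import *
O=np.array([.5206,.0424]); ps=np.radians(-1.0)
def gx(p): 
    c,s=np.cos(ps),np.sin(ps); d=np.array(p[:2])-O; return np.array([c*d[0]+s*d[1],-s*d[0]+c*d[1]])*1000
E
python3 - <<'E'
from g import *
s=readout.state();print(s["tool_pos"],gx(s["tool_pos"]),s["contact_force"],s["ft_torque"],rot(s).round(4).tolist())
f=grab("wrist"); cv2.imwrite("pics/w5.png",np.clip(f["image"][:,:,::-1]*1.5,0,255))
f=grab("side"); crop(f,240,160,400,290,5,"s5")
E
```

```text
[0.4893759  0.04321509 0.12968259] [-31.23357097   0.27003357] [ 0.51832669  0.12123683 -1.85495834] [-0.0107229  -0.01520795  0.01382025] [[-0.0177, 0.0022, 0.9998], [-0.9998, -0.0002, -0.0177], [0.0001, -1.0, 0.0022]][ WARN:0@0.732] global loadsave.cpp:1063 imwrite_ Unsupported depth image for selected encoder is fallbacked to CV_8U.
```

View pics/w5.png

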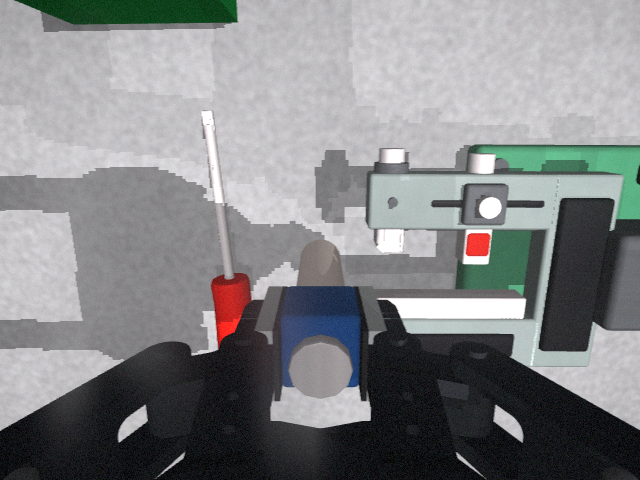

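View pics/s5.png

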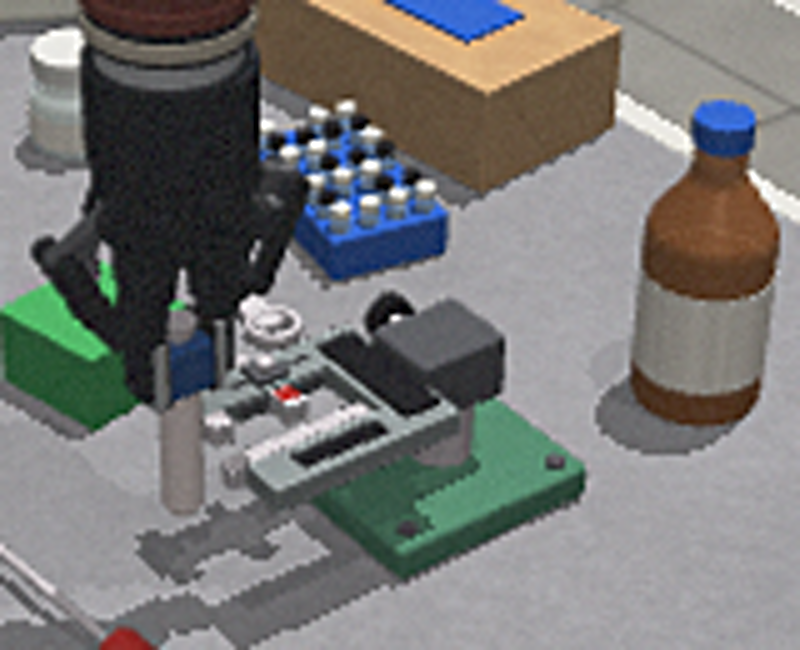

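```bash
python3 - <<'E'
from g import *
f=grab("wrist"); g=cv2.cvtColor(f["image"],cv2.COLOR_RGB2GRAY)
for c in (395,401): print(c,[(r,int(g[r,c])) for r in range(246,256)])
for c in (390,400,420,450,500): print(c,[(r,int(g[r,c])) for r in range(288,304)])
for c in (468,485): print(c,[(r,int(g[r,c])) for r in range(258,270)])
for r in (260,): print(r,[(c,int(g[r,c])) for c in range(455,498)])
P=lambda u,v,z: (gx(plane(f,[(u,v)],z)[0])).round(2)
print(P(395,251,.081),P(401,251.5,.081),P(400,297,.081),P(500,300,.081),P(465,263,.081),P(489,263,.081))
E
```

```text
395 [(246, 184), (247, 181), (248, 181), (249, 182), (250, 181), (251, 183), (252, 139), (253, 131), (254, 112), (255, 83)]
401 [(246, 173), (247, 172), (248, 175), (249, 173), (250, 170), (251, 171), (252, 141), (253, 129), (254, 81), (255, 86)]
390 [(288, 88), (289, 74), (290, 67), (291, 62), (292, 67), (293, 66), (294, 63), (295, 69), (296, 68), (297, 69), (298, 142), (299, 176), (300, 187), (301, 141), (302, 37), (303, 26)]
400 [(288, 94), (289, 70), (290, 68), (291, 67), (292, 66), (293, 68), (294, 74), (295, 71), (296, 73), (297, 74), (298, 138), (299, 173), (300, 184), (301, 183), (302, 185), (303, 183)]
420 [(288, 92), (289, 74), (290, 66), (291, 66), (292, 66), (293, 69), (294, 68), (295, 72), (296, 75), (297, 72), (298, 137), (299, 174), (300, 185), (301, 182), (302, 180), (303, 183)]
450 [(288, 92), (289, 73), (290, 66), (291, 68), (292, 70), (293, 72), (294, 70), (295, 76), (296, 71), (297, 70), (298, 127), (299, 169), (300, 186), (301, 183), (302, 183), (303, 182)]
500 [(288, 60), (289, 62), (290, 66), (291, 66), (292, 64), (293, 68), (294, 70), (295, 69), (296, 71), (29
[... 259 characters left out ...]
185), (261, 182), (262, 185), (263, 182), (264, 120), (265, 62), (266, 63), (267, 63), (268, 62), (269, 63)]
260 [(455, 80), (456, 73), (457, 64), (458, 52), (459, 58), (460, 60), (461, 60), (462, 99), (463, 145), (464, 178), (465, 195), (466, 195), (467, 194), (468, 191), (469, 192), (470, 190), (471, 188), (472, 188), (473, 190), (474, 187), (475, 190), (476, 187), (477, 190), (478, 188), (479, 189), (480, 188), (481, 188), (482, 183), (483, 187), (484, 185), (485, 185), (486, 188), (487, 181), (488, 140), (489, 60), (490, 60), (491, 63), (492, 63), (493, 61), (494, 66), (495, 61), (496, 63), (497, 64)]
[ 2.55 11.53] [ 5.23 11.3 ] [  5.84 -10.49] [ 51.94 -12.02] [34.25  5.89] [45.04  5.88]
```

Emit:
play_rows --pt "0 0 0.4" --pt "0 0 0.5" --pt "0 0 0.5" --pt "0 0 0.32" --pt "0 0 0" --pt "0 0 0" --pt "0 0 0" --yaw '[0.1,0,0,0,0,0,0]' --grip '[1,1,1,1,1,1,1]'

```text
time: 7.4
tool_pos: [0.5056, 0.0432, 0.1282]
tool_rot: [0.495, -0.495, 0.505, -0.505]
contact_force: [0.1, 0.7, -1.8]
gripper_width: 0.27
```

Emit:
play_rows --pt "0.04 0 0" --pt "0.03 0 0" --pt "0 0 0" --pt "0 0 0" --yaw '[0,0,0,0]' --grip '[1,1,1,1]'

```text
time: 7.8
tool_pos: [0.5057, 0.0424, 0.1283]
tool_rot: [-0.495, 0.495, -0.505, 0.505]
contact_force: [0.5, 0.0, -2.4]
gripper_width: 0.273
```

Emit:
play_rows --pt "0.03 0 0.1" --pt "0 0 0" --pt "0 0 0" --pt "0 0 0" --yaw '[0,0,0,0]' --grip '[1,1,1,1]'

```text
time: 8.2
tool_pos: [0.5067, 0.0421, 0.1283]
tool_rot: [0.495, -0.495, 0.505, -0.505]
contact_force: [-0.7, -0.0, -2.2]
gripper_width: 0.275
```

Emit:
play_rows --pt "0.02 0 0" --pt "0 0 0" --pt "0 0 0" --pt "0 0 0" --yaw '[0,0,0,0]' --grip '[1,1,1,1]'

```text
time: 8.6
tool_pos: [0.5067, 0.0419, 0.1283]
tool_rot: [0.495, -0.495, 0.505, -0.505]
contact_force: [-0.1, 0.2, -1.7]
gripper_width: 0.272
```

Emit:
play_rows --pt "0.02 0 0" --pt "0 0 0" --pt "0 0 0" --pt "0 0 0" --yaw '[0,0,0,0]' --grip '[1,1,1,1]'

```text
time: 9.0
tool_pos: [0.5067, 0.0417, 0.1283]
tool_rot: [0.495, -0.495, 0.505, -0.505]
contact_force: [-0.1, 0.1, -1.7]
gripper_width: 0.271
```

Emit:
play_rows --pt "0.02 0 0" --pt "0 0 0" --pt "0 0 0" --pt "0 0 0" --yaw '[0,0,0,0]' --grip '[1,1,1,1]'

```text
time: 9.4
tool_pos: [0.5067, 0.0415, 0.1283]
tool_rot: [0.495, -0.495, 0.505, -0.505]
contact_force: [-0.2, -0.0, -3.7]
gripper_width: 0.27
```

Emit:
play_rows --pt "0.02 0 0" --pt "0 0 0" --pt "0 0 0" --pt "0 0 0" --yaw '[0,0,0,0]' --grip '[1,1,1,1]'

```text
time: 9.8
tool_pos: [0.5067, 0.0414, 0.1283]
tool_rot: [0.495, -0.495, 0.505, -0.505]
contact_force: [1.2, 1.7, -2.2]
gripper_width: 0.27
```

Emit:
play_rows --pt "0.02 0 0" --pt "0 0 0" --pt "0 0 0" --pt "0 0 0" --yaw '[0,0,0,0]' --grip '[1,1,1,1]'

```text
time: 10.2
tool_pos: [0.5068, 0.0413, 0.1283]
tool_rot: [0.495, -0.495, 0.505, -0.505]
contact_force: [0.4, 2.5, -2.3]
gripper_width: 0.271
```

Contact with the fixed anvil is at TCP y ≈ 0.0415. I'll back off slightly and slide in along it.

Emit:
play_rows --pt "-0.05 0 0" --pt "0 0 0.2" --pt "0 0 0.2" --pt "0 0 0.2" --pt "0 0 0" --pt "0 0 0" --yaw '[0,0,0,0,0,0]' --grip '[1,1,1,1,1,1]'

```text
time: 10.8
tool_pos: [0.513, 0.0414, 0.1284]
tool_rot: [-0.495, 0.495, -0.505, 0.505]
contact_force: [0.4, 0.6, -2.8]
gripper_width: 0.273
```

Emit:
play_rows --pt "0 0 0.2" --pt "0 0 0.2" --pt "0 0 0.2" --pt "0 0 0" --pt "0 0 0" --yaw '[0,0,0,0,0]' --grip '[1,1,1,1,1]'

```text
time: 11.3
tool_pos: [0.5189, 0.0413, 0.1283]
tool_rot: [-0.495, 0.495, -0.505, 0.505]
contact_force: [1.1, 0.9, -2.6]
gripper_width: 0.271
```

Emit:
play_rows --pt "-0.02 0 0.15" --pt "0 0 0" --pt "0 0 0" --pt "0 0 0.2" --pt "0 0 0.2" --pt "0 0 0.2" --pt "0 0 0" --pt "0 0 0" --yaw '[0,0,0,0,0,0,0,0]' --grip '[1,1,1,1,1,1,1,1]'

```text
time: 12.1
tool_pos: [0.5263, 0.0414, 0.1283]
tool_rot: [0.495, -0.495, 0.505, -0.505]
contact_force: [-0.5, -0.8, -2.5]
gripper_width: 0.273
```

Emit:
play_rows --pt "0 0 0.2" --pt "0 0 0.2" --pt "0 0 0.2" --pt "0 0 0" --pt "0 0 0" --yaw '[0,0,0,0,0]' --grip '[1,1,1,1,1]'

```text
time: 12.6
tool_pos: [0.5323, 0.0413, 0.1283]
tool_rot: [0.495, -0.495, 0.505, -0.505]
contact_force: [0.1, 0.2, -1.9]
gripper_width: 0.273
```

Emit:
play_rows --pt "0 0 0.1" --pt "0 0 0.1" --pt "0 0 0.1" --pt "0 0 0.1" --pt "0 0 0.1" --pt "0 0 0.1" --pt "0 0 0.1" --pt "0 0 0" --pt "0 0 0" --yaw '[0,0,0,0,0,0,0,0,0]' --grip '[1,1,1,1,1,1,1,1,1]'

```text
time: 13.5
tool_pos: [0.5392, 0.0412, 0.1283]
tool_rot: [0.495, -0.495, 0.505, -0.505]
contact_force: [0.8, -0.6, -2.8]
gripper_width: 0.271
```

Emit:
play_rows --pt "0 0 0.05" --pt "0 0 0.05" --pt "0 0 0" --pt "0 0 0" --yaw '[0,0,0,0]' --grip '[1,1,1,1]'

```text
time: 13.9
tool_pos: [0.5402, 0.0412, 0.1283]
tool_rot: [-0.495, 0.495, -0.505, 0.505]
contact_force: [-0.5, 0.3, -2.8]
gripper_width: 0.274
```

Emit:
play_rows --pt "0 0 0.05" --pt "0 0 0.05" --pt "0 0 0" --pt "0 0 0" --yaw '[0,0,0,0]' --grip '[1,1,1,1]'

```text
time: 14.3
tool_pos: [0.5413, 0.0411, 0.1283]
tool_rot: [0.495, -0.495, 0.505, -0.505]
contact_force: [0.3, -0.3, -2.5]
gripper_width: 0.272
```

Emit:
play_rows --pt "0 0 0.04" --pt "0 0 0.04" --pt "0 0 0" --pt "0 0 0" --yaw '[0,0,0,0]' --grip '[1,1,1,1]'

```text
time: 14.7
tool_pos: [0.542, 0.0411, 0.1283]
tool_rot: [0.495, -0.495, 0.505, -0.505]
contact_force: [0.4, -0.4, -3.4]
gripper_width: 0.274
```

Emit:
play_rows --pt "0 0 0.04" --pt "0 0 0.03" --pt "0 0 0" --pt "0 0 0" --yaw '[0,0,0,0]' --grip '[1,1,1,1]'

```text
time: 15.1
tool_pos: [0.5428, 0.0411, 0.1283]
tool_rot: [-0.495, 0.495, -0.505, 0.505]
contact_force: [-0.7, -0.3, -2.3]
gripper_width: 0.274
```

Emit:
play_rows --pt "0 0 0.03" --pt "0 0 0.03" --pt "0 0 0" --pt "0 0 0" --yaw '[0,0,0,0]' --grip '[1,1,1,1]'

```text
time: 15.5
tool_pos: [0.5434, 0.0411, 0.1283]
tool_rot: [-0.495, 0.495, -0.505, 0.505]
contact_force: [-0.1, 0.3, -2.4]
gripper_width: 0.271
```

Emit:
play_rows --pt "0 0 0.03" --pt "0 0 0.03" --pt "0 0 0" --pt "0 0 0" --yaw '[0,0,0,0]' --grip '[1,1,1,1]'

```text
time: 15.9
tool_pos: [0.544, 0.0411, 0.1283]
tool_rot: [-0.495, 0.495, -0.505, 0.505]
contact_force: [-0.5, 0.7, -2.8]
gripper_width: 0.276
```

Emit:
play_rows --pt "0 0 0.03" --pt "0 0 0.02" --pt "0 0 0" --pt "0 0 0" --yaw '[0,0,0,0]' --grip '[1,1,1,1]'

```text
time: 16.3
tool_pos: [0.5444, 0.0411, 0.1283]
tool_rot: [0.495, -0.495, 0.505, -0.505]
contact_force: [-0.5, -0.9, -2.9]
gripper_width: 0.272
```

Emit:
play_rows --pt "0 0 0.03" --pt "0 0 0" --pt "0 0 0" --yaw '[0,0,0]' --grip '[1,1,1]'

```text
time: 16.6
tool_pos: [0.5447, 0.0411, 0.1283]
tool_rot: [0.495, -0.495, 0.505, -0.505]
contact_force: [-0.1, 0.4, -2.6]
gripper_width: 0.272
```

Emit:
play_rows --pt "0 0 0.03" --pt "0 0 0" --pt "0 0 0" --yaw '[0,0,0]' --grip '[1,1,1]'

```text
time: 16.9
tool_pos: [0.545, 0.0411, 0.1283]
tool_rot: [0.495, -0.495, 0.505, -0.505]
contact_force: [0.1, -0.4, -2.5]
gripper_width: 0.273
```

Emit:
play_rows --pt "0 0 0.03" --pt "0 0 0.02" --pt "0 0 0" --pt "0 0 0" --yaw '[0,0,0,0]' --grip '[1,1,1,1]'

```text
time: 17.3
tool_pos: [0.5453, 0.0411, 0.1282]
tool_rot: [0.495, -0.495, 0.505, -0.505]
contact_force: [-1.4, -0.1, -3.1]
gripper_width: 0.272
```

Emit:
play_rows --pt "0 0 0.03" --pt "0 0 0.02" --pt "0 0 0" --pt "0 0 0" --yaw '[0,0,0,0]' --grip '[1,1,1,1]'

```text
time: 17.7
tool_pos: [0.5457, 0.0411, 0.1281]
tool_rot: [0.495, -0.495, 0.505, -0.505]
contact_force: [-3.1, -0.0, -0.6]
gripper_width: 0.268
```

Emit:
play_rows --pt "0 0 0.03" --pt "0 0 0.02" --pt "0 0 0" --pt "0 0 0" --yaw '[0,0,0,0]' --grip '[1,1,1,1]'

```text
time: 18.1
tool_pos: [0.546, 0.041, 0.128]
tool_rot: [0.495, -0.496, 0.505, -0.504]
contact_force: [-5.2, -0.4, -0.5]
gripper_width: 0.27
```

It has stopped at about x_g = 25 mm, pressing 5.2 N. I'll ease to about 4.3 N and hold for two seconds, reading the force at intervals.

Emit:
play_rows --pt "0 0 -0.02" --pt "0 0 0" --pt "0 0 0" --pt "0 0 0" --yaw '[0,0,0,0]' --grip '[1,1,1,1]'

```text
time: 18.5
tool_pos: [0.546, 0.0411, 0.1281]
tool_rot: [0.495, -0.495, 0.505, -0.505]
contact_force: [-4.6, -1.0, -2.2]
gripper_width: 0.27
```

Emit:
play_rows --pt "0 0 0" --pt "0 0 0" --pt "0 0 0" --pt "0 0 0" --yaw '[0,0,0,0]' --grip '[1,1,1,1]'

```text
time: 18.9
tool_pos: [0.546, 0.041, 0.128]
tool_rot: [0.495, -0.495, 0.505, -0.505]
contact_force: [-5.7, -1.2, -2.3]
gripper_width: 0.271
```

Emit:
play_rows --pt "0 0 0" --pt "0 0 0" --pt "0 0 0" --pt "0 0 0" --yaw '[0,0,0,0]' --grip '[1,1,1,1]'

```text
time: 19.3
tool_pos: [0.546, 0.0411, 0.1281]
tool_rot: [0.495, -0.495, 0.505, -0.505]
contact_force: [-4.6, -0.9, -1.4]
gripper_width: 0.273
```

Emit:
play_rows --pt "0 0 -0.01" --pt "0 0 0" --pt "0 0 0" --pt "0 0 0" --pt "0 0 0" --pt "0 0 0" --pt "0 0 0" --yaw '[0,0,0,0,0,0,0]' --grip '[1,1,1,1,1,1,1]'

```text
time: 20.0
tool_pos: [0.546, 0.041, 0.1281]
tool_rot: [0.495, -0.495, 0.505, -0.505]
contact_force: [-4.9, 0.0, -2.7]
gripper_width: 0.272
```

Emit:
play_rows --pt "0 0 0" --pt "0 0 0" --pt "0 0 0" --pt "0 0 0" --pt "0 0 0" --pt "0 0 0" --pt "0 0 0" --yaw '[0,0,0,0,0,0,0]' --grip '[1,1,1,1,1,1,1]'

```text
time: 20.7
tool_pos: [0.546, 0.041, 0.1281]
tool_rot: [0.495, -0.495, 0.505, -0.505]
contact_force: [-5.9, -0.5, -1.4]
gripper_width: 0.272
```

Emit:
play_rows --pt "0 0 0" --pt "0 0 0" --pt "0 0 0" --pt "0 0 0" --pt "0 0 0" --pt "0 0 0" --pt "0 0 0" --yaw '[0,0,0,0,0,0,0]' --grip '[1,1,1,1,1,1,1]'

```text
time: 21.4
tool_pos: [0.546, 0.041, 0.1281]
tool_rot: [0.495, -0.495, 0.505, -0.505]
contact_force: [-4.1, -0.4, -2.2]
gripper_width: 0.273
```

```bash
python3 - <<'E'
from g import *
s=readout.state();print(s["tool_pos"],gx(s["tool_pos"]),s["contact_force"],rot(s)[:,1])
f=grab("wrist"); cv2.imwrite("pics/w6.png",np.clip(f["image"][:,:,::-1]*1.5,0,255).astype(np.uint8))
f=grab("side"); crop(f,240,160,400,290,5,"s6")
E
```

```text
[0.54599009 0.04103579 0.12810094] [25.41003355 -0.92088192] [-4.13006952 -0.37799698 -2.19912174] [-7.00068171e-04 -4.87972898e-05 -9.99999754e-01]
```

View pics/w6.png

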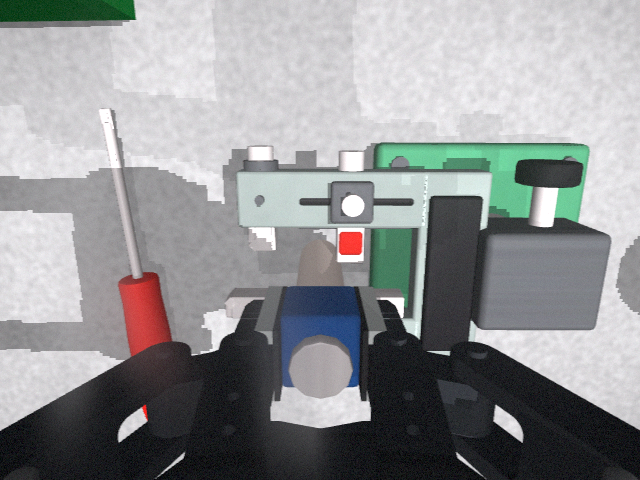

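View pics/s6.png

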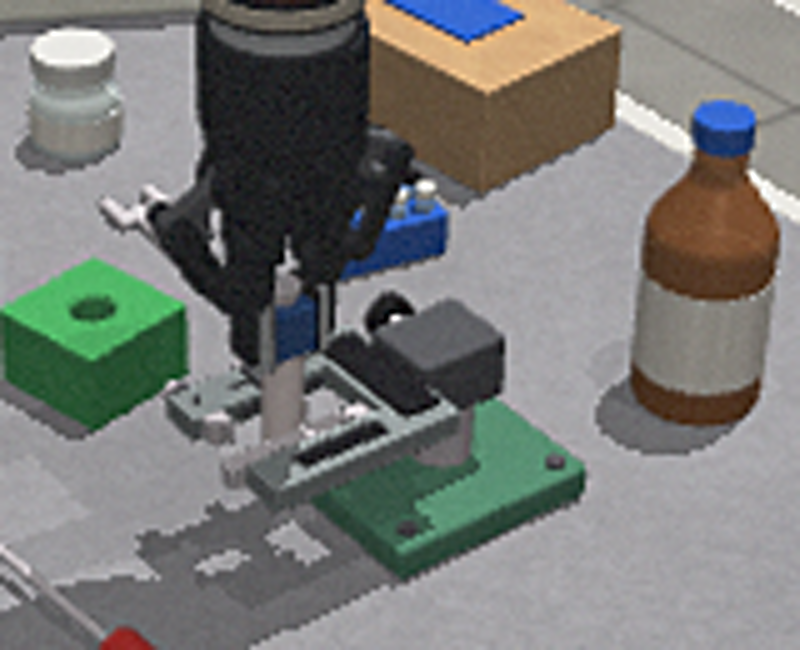

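The force has held at 4 to 6 N for over three seconds. I'll add a second at slightly lower load, so the reading stays inside the band however the force is summed over the two anvils.

Emit:
play_rows --pt "0 0 -0.02" --pt "0 0 0" --pt "0 0 0" --pt "0 0 0" --pt "0 0 0" --yaw '[0,0,0,0,0]' --grip '[1,1,1,1,1]'

```text
time: 22.0
tool_pos: [0.5459, 0.0411, 0.1282]
tool_rot: [0.495, -0.495, 0.505, -0.505]
contact_force: [-5.0, -1.0, -2.9]
gripper_width: 0.271
```

Emit:
play_rows --pt "0 0 0" --pt "0 0 0" --pt "0 0 0" --pt "0 0 0" --pt "0 0 0" --yaw '[0,0,0,0,0]' --grip '[1,1,1,1,1]'

```text
time: 22.5
tool_pos: [0.5459, 0.0411, 0.1282]
tool_rot: [0.495, -0.495, 0.505, -0.505]
contact_force: [-5.3, 0.3, -2.8]
gripper_width: 0.273
```

Emit:
play_rows --pt "0 0 0" --pt "0 0 0" --pt "0 0 0" --pt "0 0 0" --pt "0 0 0" --yaw '[0,0,0,0,0]' --grip '[1,1,1,1,1]'

```text
time: 23.0
tool_pos: [0.5459, 0.0411, 0.1282]
tool_rot: [0.495, -0.495, 0.505, -0.505]
contact_force: [-5.0, -0.1, -3.3]
gripper_width: 0.272
```

Emit:
play_rows --pt "0 0 -0.03" --pt "0 0 0" --pt "0 0 0" --pt "0 0 0" --pt "0 0 0" --yaw '[0,0,0,0,0]' --grip '[1,1,1,1,1]'

```text
time: 23.5
tool_pos: [0.5458, 0.041, 0.1283]
tool_rot: [-0.495, 0.495, -0.505, 0.505]
contact_force: [-3.8, -1.0, -2.6]
gripper_width: 0.275
```

Emit:
play_rows --pt "0 0 0" --pt "0 0 0" --pt "0 0 0" --pt "0 0 0" --pt "0 0 0" --pt "0 0 0" --yaw '[0,0,0,0,0,0]' --grip '[1,1,1,1,1,1]'

```text
time: 24.1
tool_pos: [0.5458, 0.0411, 0.1283]
tool_rot: [-0.495, 0.495, -0.505, 0.505]
contact_force: [-3.8, -0.5, -3.9]
gripper_width: 0.271
```

Emit:
play_rows --pt "0 0 0" --pt "0 0 0" --pt "0 0 0" --pt "0 0 0" --pt "0 0 0" --pt "0 0 0" --yaw '[0,0,0,0,0,0]' --grip '[1,1,1,1,1,1]'

```text
time: 24.7
tool_pos: [0.5458, 0.0411, 0.1283]
tool_rot: [-0.495, 0.495, -0.505, 0.505]
contact_force: [-2.8, -0.8, -3.8]
gripper_width: 0.274
```

Emit:
play_rows --pt "-0.03 0 -0.1" --pt "0 0 -0.2" --pt "0 0 -0.3" --pt "0 0 -0.4" --pt "0 0 -0.4" --pt "0 0 -0.4" --pt "0 0 0" --yaw '[0,0,0,0,0,0,0]' --grip '[1,1,1,1,1,1,1]'

```text
time: 25.4
tool_pos: [0.5273, 0.0418, 0.1283]
tool_rot: [0.495, -0.495, 0.505, -0.505]
contact_force: [-0.3, 0.5, -2.3]
gripper_width: 0.272
```

Emit:
play_rows --pt "0 0 -0.4" --pt "0 0 -0.4" --pt "0 0 -0.4" --pt "0 0 -0.4" --pt "0 0 -0.4" --pt "0 0 0" --yaw '[0,0,0,0,0,0]' --grip '[1,1,1,1,1,1]'

```text
time: 26.0
tool_pos: [0.5072, 0.0421, 0.1282]
tool_rot: [0.495, -0.495, 0.505, -0.505]
contact_force: [0.4, 0.5, -3.4]
gripper_width: 0.276
```

Emit:
play_rows --pt "0 0 -0.4" --pt "0 0 -0.5" --pt "0 0 -0.5" --pt "0 0 -0.5" --pt "0 0 -0.3" --pt "0 0 0" --pt "0 0 0" --yaw '[0,0,0,0,0,0,0]' --grip '[1,1,1,1,1,1,1]'

```text
time: 26.7
tool_pos: [0.4858, 0.0425, 0.1284]
tool_rot: [-0.495, 0.495, -0.505, 0.505]
contact_force: [-0.1, -0.4, -2.7]
gripper_width: 0.271
```

```bash
python3 - <<'E'
from g import *
s=readout.state();print(s["tool_pos"],gx(s["tool_pos"]),s["contact_force"])
f=grab("wrist"); cv2.imwrite("pics/w7.png",np.clip(f["image"][:,:,::-1]*1.5,0,255).astype(np.uint8))
E
```

```text
[0.48580768 0.042512   0.12840201] [-34.78897594  -0.49523015] [-0.06987638 -0.38569365 -2.70696762]
```

View pics/w7.png

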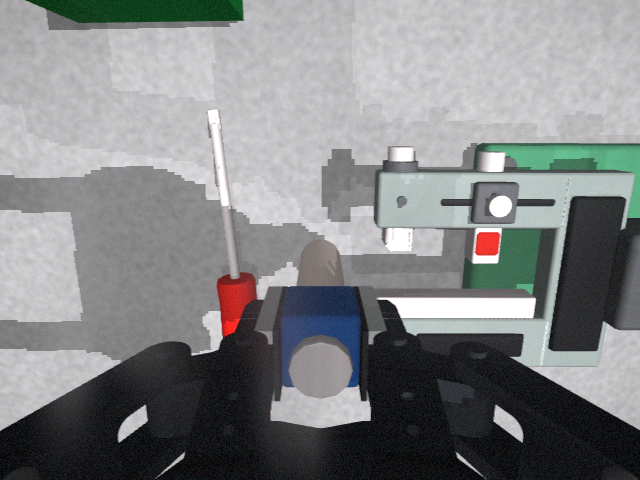

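The plunger is out at the front of the gauge and still straight in the jaws. Now up and over the small green block.

Emit:
play_rows --pt "0 -2 0" --pt "0 -3 0" --pt "0 -2.2 0" --pt "-3 0 1.2" --pt "-4 0 1.6" --pt "-4 0 1.6" --pt "-4 0 1.6" --pt "-2.8 0 1.2" --pt "0 0 0" --pt "0 0 0" --pt "0 0 0" --yaw '[-1,0,0,0,0,0,0,0,0,0,0]' --grip '[1,1,1,1,1,1,1,1,1,1,1]'

```text
time: 27.85
tool_pos: [0.5578, 0.2196, 0.2]
tool_rot: [0.499, -0.5, 0.501, -0.501]
contact_force: [-0.6, -1.0, -1.2]
gripper_width: 0.273
```

```bash
python3 - <<'E'
from g import *
s=readout.state();print(s["tool_pos"],s["contact_force"],rot(s).round(4).tolist())
f=grab("wrist"); cv2.imwrite("pics/w8.png",np.clip(f["image"][:,:,::-1]*1.5,0,255).astype(np.uint8))
crop(f,250,130,400,290,4,"w8c")
E
```

```text
[0.55782046 0.21959489 0.19999969] [-0.64226063 -0.9638546  -1.24286635] [[-0.0024, -0.0007, 1.0], [-1.0, -0.0006, -0.0024], [0.0006, -1.0, -0.0007]]
```

View pics/w8.png

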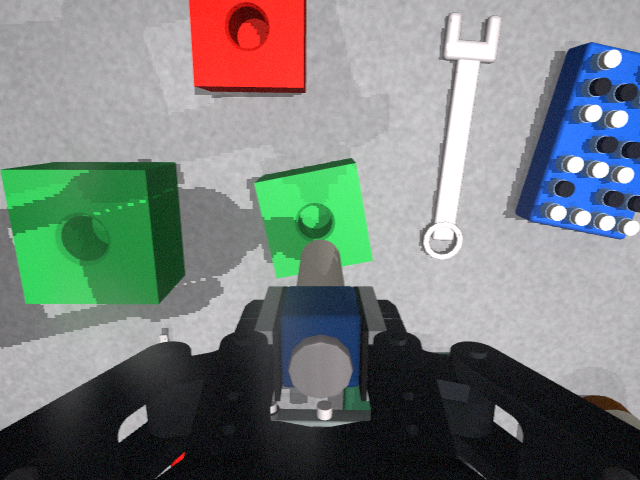

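View pics/w8c.png

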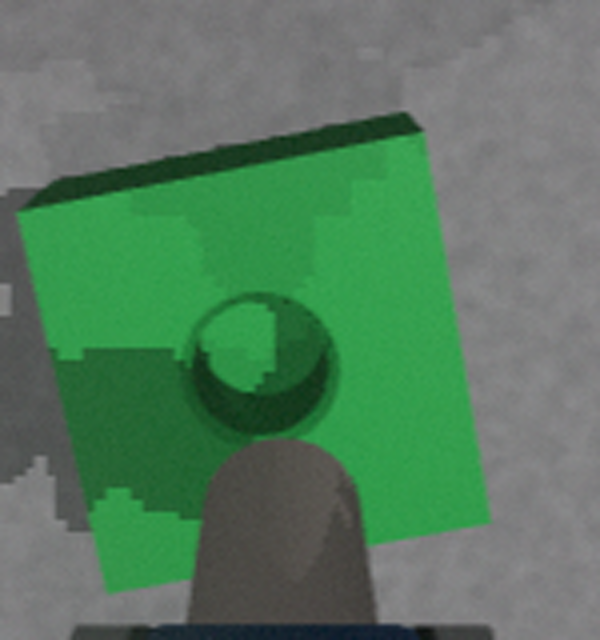

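```bash
python3 - <<'E'
from g import *
f=grab("wrist"); s=readout.state()
for z in(.045,):
  print(plane(f,[(250+c[0]/4-.4,130+c[1]/4-.4) for c in((260.5,364.5),(261,367))],z), s["tool_pos"])
  c=plane(f,[(250+c[0]/4-.4,130+c[1]/4-.4) for c in((20,212),(425,132),(490,522),(107,592))],z); print(np.linalg.norm(c-np.roll(c,1,0),axis=1),c.mean(0))
w3=cv2.imread("pics/w3.png"); cv2.imwrite("pics/w3c.png",cv2.resize(w3[190:270,270:380],None,fx=6,fy=6,interpolation=cv2.INTER_CUBIC))
# expected pixel of a point straight below tcp at z .045
print(proj(f,[[s["tool_pos"][0],s["tool_pos"][1],.045]]))
E
```

```text
[[0.55426074 0.22074377 0.045     ]
 [0.55434481 0.22029943 0.045     ]] [0.55783661 0.21932857 0.20021259]
[0.06955138 0.06964975 0.06973976 0.06973754] [0.55424938 0.21967929 0.045     ]
[[319.88359044 222.70151475]]
```

View pics/w3c.png

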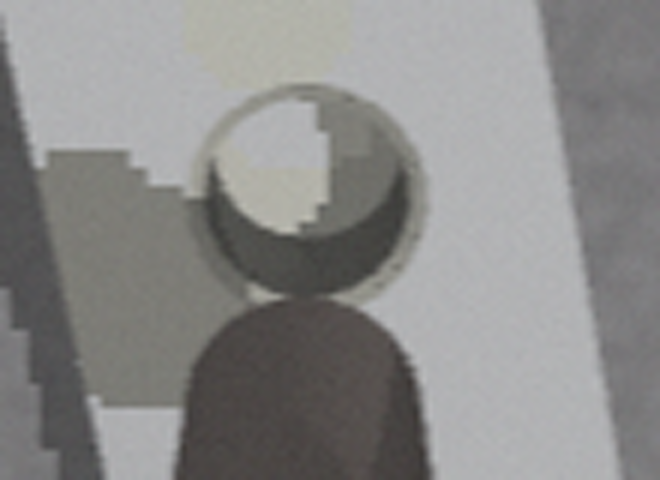

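The block's side measures 69.7 mm, so it is the right one, and its hole is at (0.5544, 0.2202). I'll centre over it and descend to just above the rim.

Emit:
play_rows --pt "-0.06 0 -0.33" --pt "0 2 0" --pt "0 2 0" --pt "0 2 0" --pt "0 1 0" --pt "0 0 0" --pt "0 0 0" --pt "0 0 0" --pt "0 0 0" --yaw '[0,0,0,0,0,0,0,0,0]' --grip '[1,1,1,1,1,1,1,1,1]'

```text
time: 28.85
tool_pos: [0.5556, 0.2212, 0.1318]
tool_rot: [-0.5, 0.499, -0.5, 0.501]
contact_force: [0.5, -0.2, -2.5]
gripper_width: 0.268
```

```bash
python3 - <<'E'
from g import *
s=readout.state();print(s["tool_pos"],s["contact_force"])
f=grab("wrist"); crop(f,220,180,420,340,4,"w9c")
f=grab("side"); crop(f,210,160,310,250,6,"s9")
f=grab("scene"); crop(f,350,180,450,270,6,"c9")
E
```

```text
[0.55561088 0.22120795 0.13181526] [ 0.51060783 -0.20921324 -2.50231419]
```

View pics/w9c.png

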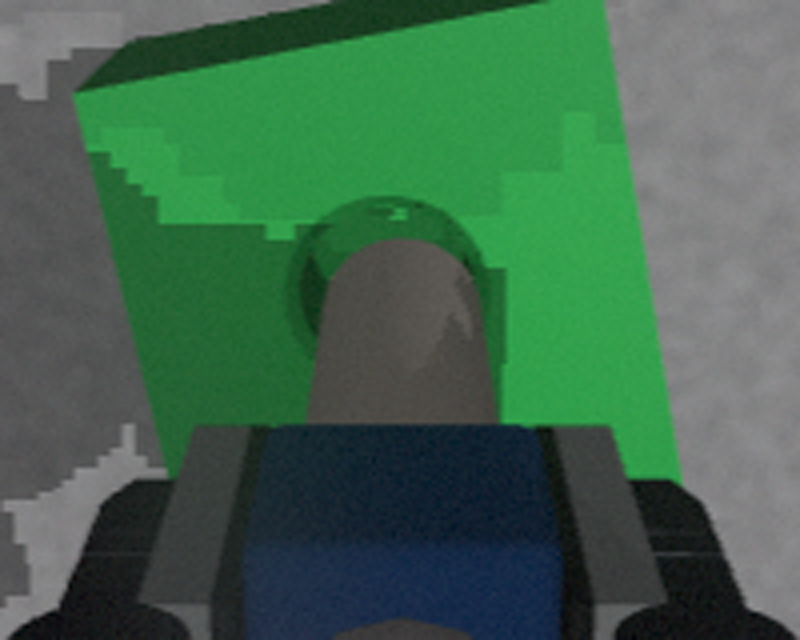

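View pics/s9.png

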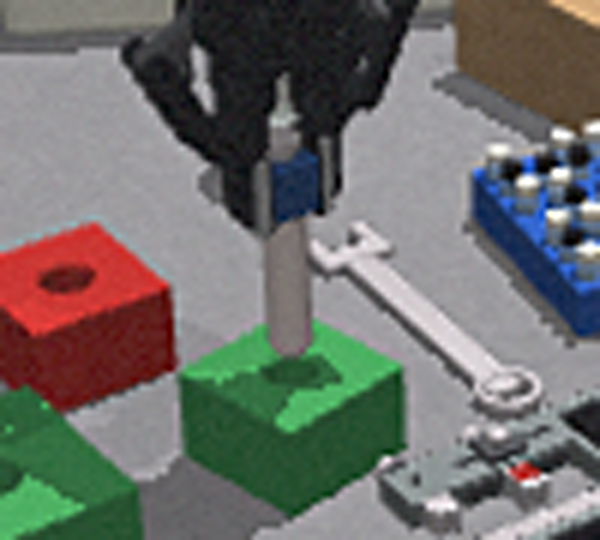

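View pics/c9.png

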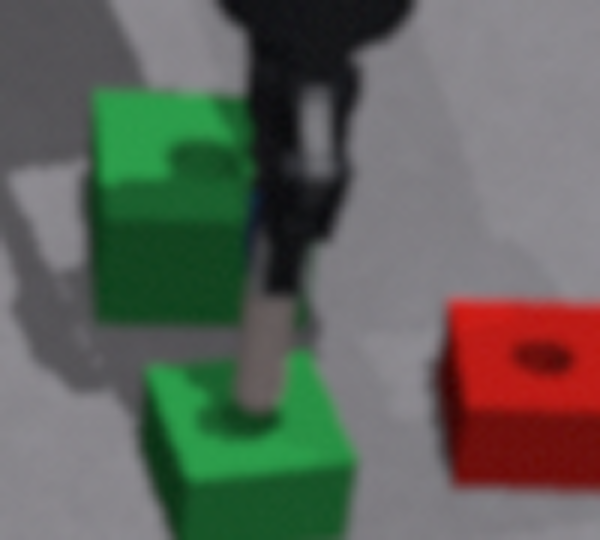

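```bash
python3 - <<'E'
from g import *
f=grab("wrist"); s=readout.state()
P=lambda c:plane(f,[(220+c[0]/4-.4,180+c[1]/4-.4)],.045)[0].round(4)
print(s["tool_pos"]); print("top rim",P((390,195)),"left",P((285,280)),"right",P((492,280)))
print("block corner TL",P((77,92)))
fs=grab("scene"); print(proj(fs,[[.5545,.2202,.045],[s["tool_pos"][0],s["tool_pos"][1],s["tool_pos"][2]-.0778]]))
fs=grab("side"); print(proj(fs,[[.5545,.2202,.045],[s["tool_pos"][0],s["tool_pos"][1],s["tool_pos"][2]-.0778]]))
E
```

```text
[0.55501334 0.22109926 0.13081274]
top rim [0.5539 0.2337 0.045 ] left [0.5398 0.222  0.045 ] right [0.5675 0.222  0.045 ]
block corner TL [0.5132 0.2476 0.045 ]
[[391.00725233 249.46579081]
 [391.73862618 247.12442511]]
[[258.63135507 220.94250733]
 [258.47339249 218.18782356]]
```

Emit:
play_rows --pt "0.06 0.5 -0.06" --pt "0 0.5 0" --pt "0 0.3 0" --pt "0 0 0" --pt "0 0 0" --pt "0 0 0" --yaw '[0,0,0,0,0,0]' --grip '[1,1,1,1,1,1]'

```text
time: 29.75
tool_pos: [0.5544, 0.2205, 0.1175]
tool_rot: [-0.5, 0.499, -0.5, 0.5]
contact_force: [0.2, 0.0, -2.6]
gripper_width: 0.268
```

Emit:
play_rows --pt "0 0.3 0" --pt "0 0.3 0" --pt "0 0 0" --pt "0 0 0" --pt "0 0 0" --yaw '[0,0,0,0,0]' --grip '[1,1,1,1,1]'

```text
time: 30.25
tool_pos: [0.5542, 0.2204, 0.1114]
tool_rot: [-0.5, 0.5, -0.5, 0.5]
contact_force: [0.2, 0.4, -2.9]
gripper_width: 0.27
```

Emit:
play_rows --pt "0 0.4 0" --pt "0 0.4 0" --pt "0 0.3 0" --pt "0 0.3 0" --pt "0 0.2 0" --pt "0 0 0" --pt "0 0 0" --yaw '[0,0,0,0,0,0,0]' --grip '[1,1,1,1,1,1,1]'

```text
time: 30.95
tool_pos: [0.5542, 0.2204, 0.0953]
tool_rot: [-0.5, 0.5, -0.5, 0.5]
contact_force: [-0.6, -0.3, -2.6]
gripper_width: 0.268
```

Emit:
play_rows --pt "0 0.1 0" --pt "0 0.1 0" --pt "0 0 0" --pt "0 0 0" --yaw '[0,0,0,0]' --grip '[1,1,1,1]'

```text
time: 31.35
tool_pos: [0.5541, 0.2204, 0.0933]
tool_rot: [0.5, -0.5, 0.5, -0.5]
contact_force: [-0.2, 1.0, -2.2]
gripper_width: 0.271
```

Emit:
play_rows --pt "0 0.1 0" --pt "0 0.05 0" --pt "0 0 0" --pt "0 0 0" --yaw '[0,0,0,0]' --grip '[1,1,1,1]'

```text
time: 31.75
tool_pos: [0.5541, 0.2204, 0.0918]
tool_rot: [0.5, -0.5, 0.5, -0.5]
contact_force: [0.1, 1.0, -2.1]
gripper_width: 0.27
```

Emit:
play_rows --pt "0 0.1 0" --pt "0 0 0" --pt "0 0 0" --yaw '[0,0,0]' --grip '[1,1,1]'

```text
time: 32.05
tool_pos: [0.5542, 0.2204, 0.0908]
tool_rot: [-0.5, 0.5, -0.5, 0.5]
contact_force: [-0.5, -0.1, -3.1]
gripper_width: 0.268
```

Emit:
play_rows --pt "0 0.05 0" --pt "0 0 0" --pt "0 0 0" --yaw '[0,0,0]' --grip '[1,1,1]'

```text
time: 32.35
tool_pos: [0.5543, 0.2205, 0.0908]
tool_rot: [-0.5, 0.5, -0.5, 0.5]
contact_force: [-1.7, -0.3, 2.5]
gripper_width: 0.271
```

Emit:
play_rows --pt "0 0.05 0" --pt "0 0 0" --pt "0 0 0" --yaw '[0,0,0]' --grip '[1,1,1]'

```text
time: 32.65
tool_pos: [0.5543, 0.2205, 0.0908]
tool_rot: [-0.5, 0.5, -0.5, 0.5]
contact_force: [-3.3, -0.8, 4.4]
gripper_width: 0.268
```

Emit:
play_rows --pt "0 0.05 0" --pt "0 0 0" --pt "0 0 0" --yaw '[0,0,0]' --grip '[1,1,1]'

```text
time: 32.95
tool_pos: [0.5544, 0.2205, 0.0907]
tool_rot: [-0.5, 0.5, -0.5, 0.5]
contact_force: [-3.2, -1.6, 7.0]
gripper_width: 0.273
```

It seated at z = 0.0908, the same TCP height as in the rack, and the force is rising. I'll relieve it slightly and release.

Emit:
play_rows --pt "0 -0.12 0" --pt "0 0 0" --pt "0 0 0" --pt "0 0 0" --pt "0 0 0" --pt "0 0 0" --pt "0 0 0" --yaw '[0,0,0,0,0,0,0]' --grip '[1,1,0.2,0,-0.3,-0.3,-0.3]'

```text
time: 33.65
tool_pos: [0.5542, 0.2204, 0.0904]
tool_rot: [-0.5, 0.5, -0.5, 0.5]
contact_force: [0.4, -0.4, -0.0]
gripper_width: 0.652
```

```bash
python3 - <<'E'
from g import *
s=readout.state();print(s["tool_pos"],s["contact_force"],s["gripper_width"])
f=grab("wrist"); cv2.imwrite("pics/w10.png",np.clip(f["image"][:,:,::-1]*1.5,0,255).astype(np.uint8))
E
```

```text
[0.55419272 0.2203975  0.09042432] [ 0.40763485 -0.41371612 -0.04388884] 0.651685702730231
```

View pics/w10.png

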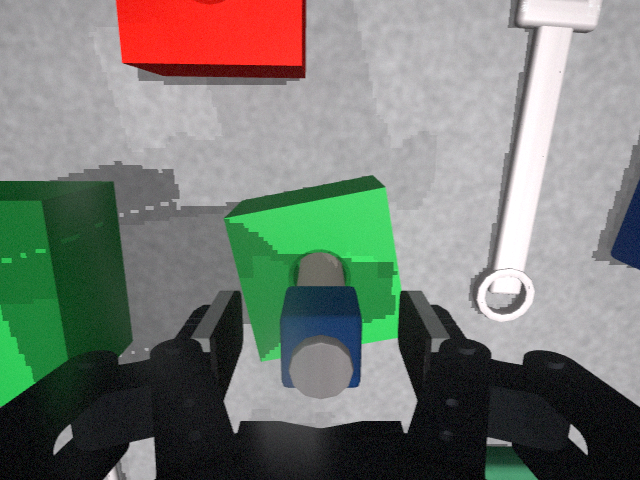

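Released and standing in the hole. I'll retreat straight up and check.

Emit:
play_rows --pt "0 -1 0" --pt "0 -2 0" --pt "0 -3 0" --pt "0 -4 0" --pt "0 -4 0" --pt "0 -4 0" --pt "0 0 0" --pt "0 0 0" --pt "0 0 0" --yaw '[0,0,0,0,0,0,0,0,0]' --grip '[-0.3,-0.3,-0.3,-0.3,-0.3,-0.3,-0.3,-0.3,-0.3]'

```text
time: 34.6
tool_pos: [0.5535, 0.2202, 0.2693]
tool_rot: [0.499, -0.5, 0.501, -0.5]
contact_force: [-0.8, 0.7, -1.0]
gripper_width: 0.653
```

```bash
python3 - <<'E'
from g import *
s=readout.state();print(s["tool_pos"],s["contact_force"],s["time"])
f=grab("side"); crop(f,200,150,440,400,2.4,"s11")
f2=grab("scene"); crop(f2,130,180,530,300,2,"c11")
w=grab("wrist"); cv2.imwrite("pics/w11.png",np.clip(w["image"][:,:,::-1]*1.5,0,255).astype(np.uint8))
print(proj(f,[[.5543,.2202,.12]]),proj(f2,[[.5543,.2202,.12]]),proj(w,[[.5543,.2202,.12]]))
E
```

```text
[0.55352626 0.22022961 0.26930664] [-0.81311811  0.67585243 -0.9564533 ] 34.6
[[257.28127453 196.5114842 ]] [[394.29225477 225.36084022]] [[321.99024029 224.60664325]]
```

View pics/s11.png

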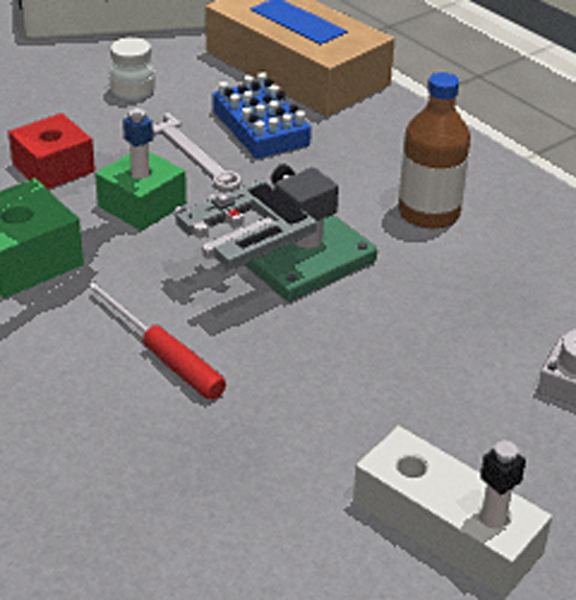

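View pics/w11.png

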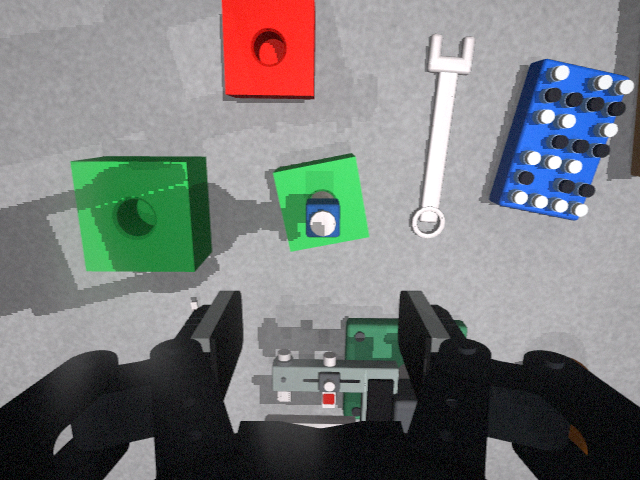

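View pics/c11.png

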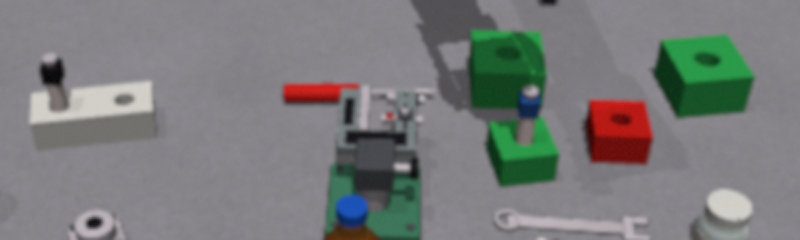

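The button shows at wrist (322,223) and is predicted at (322,224.6) for a plunger fully home and upright. The black plunger and the other items are where they were. Handing in.

```bash
python3 -c "
from plant import workorder
print(workorder.job_done())"
```

```text
the job is handed in; nothing more can be done
None
```

The job is handed in at about 35 s. The blue-holder plunger went through the GO gap, was stopped by the NO-GO anvil and now stands in the 70 mm green block. No verdict came back.

- **Gauging:** I took it from the rack's +y hole and laid it lightly against the fixed anvil (about 2.5 N at most). It slid through the GO gap and stopped at x ≈ 25 mm, where I expected it from the pictures.
- **Pressing:** It was held at 4–6 N for about 5 s. I then eased it to 3–4 N for about another second, so the load stayed inside the judged band however the force is summed over the anvils. The highest reading was about 6 N.
- **Placing:** I drew it out of the front and lowered it into the block, whose side measured 69.7 mm. It touched bottom at TCP z 0.0908, the same height as in the rack. I pressed to about 7 N on the hole floor to confirm it was seated, then relieved that and let go.

**Last checks:** The button was within 2 pixels of where a fully home, upright plunger should show. The gripper was clear, and the black plunger and the loose things looked unmoved.

**Disagreements:**
- The camera made the GO gap about 0.5–1 mm too wide. Touch put the fixed anvil about 0.5 mm from its camera position, and I steered by touch there.
- Before lowering, one scene view put the foot about 3 mm off to the side; that picture was confused by a shadow. The wrist and side views disagreed with it, and the plunger went in without resistance.

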